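Change the scrap basket under its swivel cover at the dish-wash counter

TASK

Change the scrap basket at the dish-wash counter: push the flat swivel cover round its pivot pin until it is fully open against its stop, lift the full basket out by its crossbar and stand it in the grey drip tray without tipping it. Then lower the clean empty basket, upright, all the way down into the well, and push the cover back until it is fully closed against its other stop. Do not shift or knock over the bowl, the bottle or the steel cup.

Things in the scene. Friction and masses are not known exactly. Their poses are not given: they have to be found in the camera images.
- station: Fixed stainless scrap station: deck 200 mm (its x) by 330 mm (its y), 100 mm high with a 4 mm raised edge; origin at the centre of its underside, z up. Round well in the deck's -y half, pivot pin near the middle of its +x edge, parking area for the cover in its +y half. Two 12 mm studs on the deck at x = +28, y = -132 and +132 mm mark the closed and the open stop.
- well (a point): Centre of the mouth of the round well, at deck height (100 mm above the counter). The well is 110 mm across with a flush black collar, straight walls and a flat floor 90 mm below the deck.
- pin (a point): Foot of the fixed vertical pivot pin (16 mm across) at deck height; the cover turns about it. It lies 78 mm in +x and 84 mm in +y of the well's centre, in the station's axes.
- cover (a joint): Angle (rad) of the flat steel swivel cover about the pivot pin: 0 = fully closed over the well, 1.64 = fully open, both hard stops. Starts closed or slightly ajar. Opening turns clockwise seen from above. The well is clear for a basket above about 1.3. It turns stiffly (about 1.5 N at the tab) and stays where it is left.
- tab (a point): Centre of the blue upright push tab on the cover, 148 mm from the pin axis, 115 mm above the counter. The tab is 50 mm long along the radius (the point's x axis, pointing away from the pin), 8 mm thick (the point's y axis) and stands from 104.5 to 125.5 mm above the counter; both its faces are free to be pushed.
- full_basket_mid (a point): Full scrap basket: round, perforated steel, lemon halves and shells inside up to 45 mm, loose, 0.35 to 0.6 kg; starts in the well. Point 42.5 mm above its underside; z up. 85 mm high, 88 mm across the foot, 100 mm across the rim, 90 mm inside. A dark crossbar spans the mouth along this point's y axis: 12 mm wide, 14 mm high, its centre 34.5 mm above this point, free beneath and beside.
- clean_basket_mid (a point): Clean empty scrap basket (0.28 kg), same shape, sizes and crossbar (along this point's y axis, its centre 34.5 mm above this point), starting upright on the counter. Point 42.5 mm above its underside.
- drip_tray: Fixed grey drip tray, 160 mm (its x) by 190 mm (its y), walls 4 mm thick and 16 mm high, floor 5 mm thick; origin at the centre of its underside.
- bowl: White ceramic bowl, 116 mm across, 60 mm high, bystander; origin at the centre of its underside.
- bottle: White bottle with a blue cap, 68 mm across, 190 mm high, bystander; origin at the centre of its underside.
- disc (a point): Centre of the cover's disc, on its top face, 115 mm from the pin axis and 104.5 mm above the counter. The cover is a 3 mm plate sliding 1.5 mm above the deck: a disc 128 mm across with a 44 mm wide neck to the pin. The point's x axis points away from the pin.
- tumbler: Plain steel cup, 68 mm across, 80 mm high, bystander; origin at the centre of its underside.
Things that resemble listed ones, but are neither listed nor needed, are in the scene too. What is shaped like the part that bears clean_basket_mid but blue is not meant.

How it is judged (in metres and radians):
On the way, in this order (a step that is already met when the one before it is completed fails the run):
1. the cover is swung open to its stop (value of joint cover above 1.5 rad), for 0.1 s.
2. the full basket stands in the drip tray, let go (z of full_basket_mid in the frame of drip_tray below 0.052 m and x of full_basket_mid in the frame of drip_tray between -0.036 and 0.036 m and y of full_basket_mid in the frame of drip_tray between -0.051 and 0.051 m and contact force between full_basket and the fingers below 0.1 N), for 0.2 s.
3. the clean basket stands on the floor of the well, let go (horizontal distance between clean_basket_mid and well below 0.012 m and z of clean_basket_mid in the frame of well below -0.043 m and contact force between clean_basket and the fingers below 0.1 N), for 0.2 s.
At the end, for the whole second after the job is handed in: The cover is closed against its stop (within 0.06 rad) and at rest; the clean basket stands upright on the well's floor (within 3 mm of its seated height); the full basket stands upright on the floor of the drip tray, inside its walls; both baskets are at rest (tilt under 0.1 rad) (value of joint cover below 0.06 rad and velocity of joint cover between -0.05 and 0.05 rad/s and horizontal distance between clean_basket_mid and well below 0.012 m and z of clean_basket_mid in the frame of well below -0.043 m and angle between each of clean_basket_mid, full_basket_mid's own z axis and vertical below 0.1 rad and z of full_basket_mid in the frame of drip_tray below 0.052 m and x of full_basket_mid in the frame of drip_tray between -0.036 and 0.036 m and y of full_basket_mid in the frame of drip_tray between -0.051 and 0.051 m and linear speed of each of full_basket, clean_basket below 0.02 m/s); the robot touches nothing.
It fails at once if the full basket is tipped by more than 0.45 rad, so that scraps would spill (angle between full_basket_mid's own z axis and vertical above 0.45 rad).
It fails at once if the bowl is shifted by more than 20 mm or tipped (distance of bowl from where it was at the start of the episode above 0.02 m or angle between bowl's own z axis and vertical above 0.4 rad).
It fails at once if the bottle is shifted by more than 20 mm or tipped (distance of bottle from where it was at the start of the episode above 0.02 m or angle between bottle's own z axis and vertical above 0.4 rad).
It fails at once if the steel cup is shifted by more than 20 mm or tipped (distance of tumbler from where it was at the start of the episode above 0.02 m or angle between tumbler's own z axis and vertical above 0.4 rad).
It also fails if it takes over 72 s, if anything falls off the work surface, if the arm or the gripper's body presses on something with over 40 N, if the wrist force passes 120 N, or if a joint passes its speed limit or range.

ROBOT

A 6-joint arm with a two-finger parallel gripper is mounted at the origin on the work surface. World frame = base frame: x ahead of the robot, y to its left, z up, the work surface at z = 0. Lengths are in mm, angles in rad, forces in N, time in s.
With the tool pointing down it reaches from about 350 to 975 mm from the base axis. Payload 7.1 kg.
Tool frame: the origin (TCP) lies midway between the tips of the shut fingers; the grasp point (between the pads) lies 19 mm behind it (ctrl.hold_point_z is the distance from the TCP to the grasp point, in mm); z points along the fingers, y is the direction in which the jaws open and shut (so a half turn about z gives the same grasp; the last joint's range is limited). The gripper opens to 88 mm and grips with 3 to 60 N. Pads are 20 mm wide; open, the fingers measure 115 mm over their backs; the gripper's body (75 mm by 178 mm) begins 61 mm behind the grasp point.
Start: joints at [-1.249, 0.423, 1.63, -0, 1.089, -0.019], TCP at [208.918, -589.032, 222.675] pointing down, gripper open.
Joint ranges: [-3, 3], [-0.9, 2.11], [0.09, 2.58], [-1.31, 4.45], [0.11, 2.69], [-2.54, 2.54]. Speed limits (rad/s): [2.39, 2.39, 3.01, 3.14, 3.14, 3.14].

INTERFACE

Orientations are given as a rotation vector (axis times angle).
In Python, from workcell import ctrl, eyes gives the robot as it stands.
- The arm moves only by the tool move_arm, never from a script. Its argument "deltas" is a list of rows, each a list of 6 numbers: the shift along the tool's x, y, z in mm, then the turn, a rotation vector about the tool's x, y, z in rad. A call has 1 to 5 rows; each row shifts and turns the pose as measured when the row begins, along the tool's axes as they then stand; what a row does not reach is not made up. A row lasts 1/12 s, in which the tool goes at most 41.7 mm and 7.16 degrees, less where a joint would pass 70% of its speed; a pose out of reach is approached as far as the arm can. A call is refused whole if a number of a shift passes 41.7 or a number of a turn 0.125, either way. A call with a gripper value outside its range is refused whole. "hand" is the closure, from -1 (fully open) to 1 (shut), set as the call begins (left out, the last holds). The fingers move at their own pace and stop on an object; the grip force is fixed at half the most. Time passes only in rows, so rows that do not move let the fingers close. It gives the time, the measured TCP pose, the force and the opening at its end, in the units of the state.
- ctrl.get_obs(): the state, without advancing time (a new reading comes with each control period).
- eyes.get_image(name): name is "scene" or "top" or "wrist"; returns a dict with "frame" (420x560x3 uint8, red, green, blue), "range_z" (420x560 float32, mm along the optical axis (not along the pixel's ray), 0 where there is no reading), "fx", "fy", "cx", "cy" (pixels), "D" ([k1, k2, p1, p2, k3] as OpenCV has them; the pictures are not rectified), "cam_to_world" (4x4, takes a point from camera to world coordinates). Camera axes: x right, y down, z forward; pixel columns grow to the right and rows downward; lengths in mm; the calibration is good to about 2 mm. A picture is of the moment at which its call begins.
- ctrl.close_job(): hands the job in, once; it reports no verdict.
The state is a dict: "t": time; "qpos": joint angles; "qvel": joint speeds; "joint_torque": joint torques, N m; "ee_pos": TCP position; "orientation": TCP orientation; "ft_force": force on the tool from outside, world axes, zero at the start; "moment": the same for the moment, N m; "width": finger opening in mm.
Only numpy, scipy, OpenCV 4.12 (cv2) and the standard library are available. Lean on these libraries where they do the work, as an engineer would, in place of code of your own. Each camera call takes 0.05 s, during which the arm holds its last target.

## Working session

There is one attempt and no reset: what is moved stays moved. The work goes in short steps, Python scripts to look and compute and a tool call to move; the robot and the scene stay as the last step left them, time stands still between calls to the robot, and variables do not carry over. Pictures are saved under pics/ and viewed, and the job is handed in when it is done.

Besides the shell and the picture viewer there is one more tool, called after "Request:" as name(argument=value, ...), one argument or row to a line, values as JSON. move_arm: Moves the arm, as the interface text tells. Its arguments: {"type":"object","properties":{"deltas":{"type":"array"},"hand":{"type":"number"}},"required":["deltas"]}

```bash
mkdir -p pics; ls; cat > h.py <<'E'
import numpy as np, cv2
from workcell import ctrl, eyes
def snap(name,tag):
    im=eyes.get_image(name)
    np.savez(f'pics/{tag}.npz',**{k:np.array(v) for k,v in im.items()})
    cv2.imwrite(f'pics/{tag}.png',im['frame'][:,:,::-1])
    return im
def load(tag):
    d=np.load(f'pics/{tag}.npz'); return {k:d[k] for k in d.files}
def cloud(im):
    K=np.array([[im['fx'],0,im['cx']],[0,im['fy'],im['cy']],[0,0,1]],float)
    h,w=im['range_z'].shape
    u,v=np.meshgrid(np.arange(w),np.arange(h))
    p=cv2.undistortPoints(np.stack([u,v],-1).reshape(-1,1,2).astype(float),K,np.array(im['D'],float)).reshape(h,w,2)
    z=im['range_z'].astype(float)
    P=np.stack([p[...,0]*z,p[...,1]*z,z],-1)
    T=np.array(im['cam_to_world'])
    W=P@T[:3,:3].T+T[:3,3]
    W[z<=0]=np.nan
    return W
E
python3 - <<'E'
from h import *
for n in ['scene','top','wrist']:
    im=snap(n,n+'0'); print(n,np.round(im['cam_to_world'],3).tolist(),im['fx'])
print(ctrl.get_obs()); print(ctrl.hold_point_z)
E
```

```text
pics
scene [[0.708, 0.47, -0.527, 1215.268], [0.706, -0.471, 0.528, -761.676], [0.0, -0.746, -0.666, 957.922], [0.0, 0.0, 0.0, 1.0]] 528.6384001894032
top [[-0.006, -0.998, 0.058, 424.741], [-1.0, 0.006, -0.004, -63.675], [0.004, -0.058, -0.998, 1585.502], [0.0, 0.0, 0.0, 1.0]] 492.77683545766604
wrist [[0.334, -0.898, -0.287, 287.44], [-0.943, -0.318, -0.101, -560.872], [-0.001, 0.304, -0.953, 384.994], [0.0, 0.0, 0.0, 1.0]] 362.50320882850104
{'t': 0.15, 'qpos': array([-1.24896665e+00,  4.23675203e-01,  1.63047220e+00, -2.74413327e-06,
        1.08863043e+00, -1.89728127e-02]), 'qvel': array([-0.00023167, -0.0032295 , -0.00237405,  0.00027738, -0.00055721,
       -0.00047075]), 'joint_torque': array([-6.30234263e-04, -5.44985247e+01, -2.73919755e+01,  6.44252845e-02,
        2.04373623e-02, -5.14088663e-05]), 'ee_pos': array([ 208.80805931, -588.6392099 ,  222.09070167]), 'orientation': array([-3.09493772e+00, -5.32547710e-01,  2.84501150e-04]), 'ft_force': array([-0.82907973,  0.38800272,  0.33544023]), 'moment': array([-0.01463182, -0.01751711, -0.03728735]), 'width': 88.19376800337054}
18.700000000000003
```

View pics/top0.png

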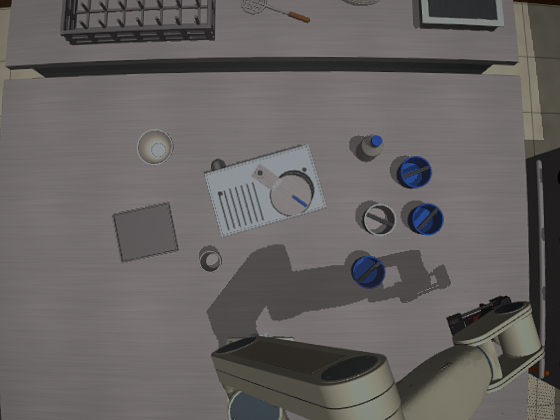

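View pics/scene0.png

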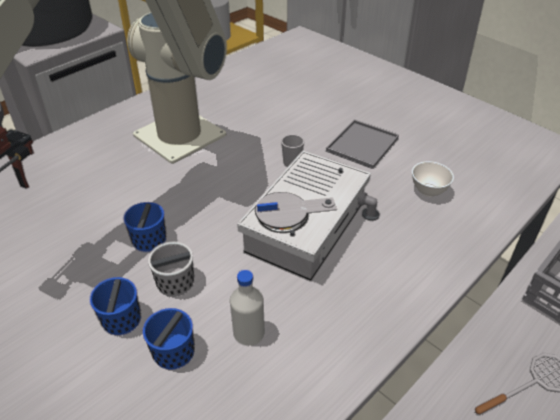

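The top view shows the tray at (145,232), cup (210,260), bowl (155,147), bottle (371,147) and the station around (265,190), with its pin near (262,172) and the blue tab near (299,201). There are four loose baskets. The ones at (414,172), (425,219) and (368,271) are blue. The one at (379,219) is bare steel, so it fits the clean basket. I'll measure next and check it in an enlarged crop.

```bash
python3 - <<'E'
from h import *
im=load('top0'); W=cloud(im)
f=im['frame'][:,:,::-1]
cv2.imwrite('pics/crop1.png',cv2.resize(f[125:290,190:450],None,fx=3,fy=3,interpolation=cv2.INTER_CUBIC))
for n,(u,v) in dict(tray=(145,232),bowl=(155,147),cup=(210,260),bot=(376,141),pin=(262,172),tab=(299,201),bask=(379,219),counter=(330,330),deck=(235,190),disc=(285,195)).items():
    print(n,np.round(W[v,u],1))
def comp(name,lo,hi,box):
    u0,u1,v0,v1=box; S=W[v0:v1,u0:u1].reshape(-1,3); S=S[~np.isnan(S[:,0])]
    S=S[(S[:,2]>lo)&(S[:,2]<hi)]
    r=cv2.minAreaRect(S[:,:2].astype(np.float32)); c,rad=cv2.minEnclosingCircle(S[:,:2].astype(np.float32))
    print(name,len(S),'rect',np.round(r[0],1),np.round(r[1],1),round(r[2],2),'circ',np.round(c,1),round(rad,1),'zmed',np.median(S[:,2]).round(1))
comp('tray',3,30,(100,190,190,275))
comp('bowl',40,75,(130,180,120,175))
comp('cup',60,95,(190,230,245,280))
comp('bottle',20,220,(345,395,125,165))
comp('bottlecap',150,220,(345,395,125,165))
comp('station',92,115,(195,335,135,245))
comp('clean',70,100,(355,400,198,242))
E
```

```text
tray [447.1 372.1   1.3]
bowl [724.4 340.9   7.5]
cup [356.7 158.7   5.8]
bot [ 702.9 -344.1  191.9]
pin [624.5 -12.9 114.1]
tab [ 535.4 -122.9  126.9]
bask [ 482.2 -370.8   80.8]
counter [ 129.4 -224.9    0.5]
deck [571.9  69.6 100.3]
disc [555.8 -81.8 100.9]
tray 2310 rect [448.4 374.6] [274.8 298.1] 0.26 circ [448.4 375.6] 202.0 zmed 5.4
bowl 293 rect [715.1 329.3] [112.1 113.9] 26.7 circ [716.  329.5] 58.9 zmed 54.5
cup 125 rect [355.1 149.8] [66.  64.5] 89.96 circ [356.8 149.3] 34.3 zmed 77.7
bottle 536 rect [ 703.4 -343.7] [64.9 66.1] 1.12 circ [ 703.4 -344.5] 34.0 zmed 126.1
bottlecap 116 rect [ 705.  -346.1] [28.8 29.6] 44.37 circ [ 705.8 -345.8] 15.8 zmed 186.9
station 6926 rect [571.6 -21. ] [199.7 331.9] 15.61 circ [571.  -21.4] 190.8 zmed 100.4
clean 325 rect [ 481.6 -372.6] [99.5 99.3] 51.78 circ [ 482.3 -372.9] 51.0 zmed 83.1
```

View pics/crop1.png

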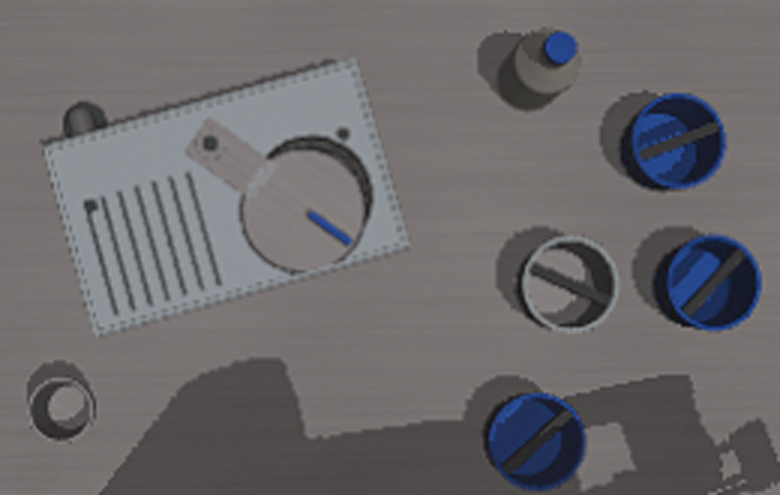

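```bash
python3 - <<'E'
from h import *
im=load('top0'); W=cloud(im); f=im['frame'].astype(int)
hsv=cv2.cvtColor(im['frame'],cv2.COLOR_RGB2HSV)
# station frame yaw
S=W[135:245,195:335].reshape(-1,3);S=S[(S[:,2]>92)&(S[:,2]<115)]
r=cv2.minAreaRect(S[:,:2].astype(np.float32));a=np.radians(r[2]);print('rect',r)
# width dim 199.7 along angle a -> station x
for yaw in (a,):
    c=np.array(r[0]);ex=np.array([np.cos(yaw),np.sin(yaw)]);ey=np.array([-ex[1],ex[0]])
    # deck: well at? pin
    P=W[172,262,:2]-c;print('pin px in station',P@ex,P@ey)
m=(hsv[...,0]>105)&(hsv[...,0]<130)&(hsv[...,1]>120)
m2=np.zeros_like(m);m2[185:215,285:315]=m[185:215,285:315]
T=W[m2];print('tab',len(T),np.round(T.mean(0),1));rr=cv2.minAreaRect(T[:,:2].astype(np.float32));print(rr)
P=T[:,:2].mean(0)-c;print(P@ex,P@ey)
# disc fit 
# tray by color: gray darker
g=f.sum(2)/3
tm=np.zeros(g.shape,np.uint8);tm[195:270,100:190]=(g[195:270,100:190]<105);
tm=cv2.morphologyEx(tm,cv2.MORPH_OPEN,np.ones((3,3)))
n,l,st,ce=cv2.connectedComponentsWithStats(tm);i=1+st[1:,4].argmax();print(st[i],ce[i])
ys,xs=np.where(l==i);Q=W[ys,xs];rt=cv2.minAreaRect(Q[:,:2].astype(np.float32));print('tray',rt,np.nanmedian(Q[:,2]))
# clean crossbar: dark pixels within r<40 at z>65
V=W[198:242,355:400];B=f[198:242,355:400].sum(2)/3
d=np.hypot(V[...,0]-482,V[...,1]+372.8)
k=(d<42)&(V[...,2]>60)
Q=V[k];print('bar',len(Q),Q.mean(0));uu,ss,vt=np.linalg.svd(Q[:,:2]-Q[:,:2].mean(0));print(vt[0],np.degrees(np.arctan2(vt[0][1],vt[0][0])),ss)
E
```

```text
rect ((571.5714111328125, -20.955078125), (199.73348999023438, 331.8731384277344), 15.612016677856445)
pin px in station 53.100599347471025 -6.486165008303266
tab 36 [ 537.  -124.5  122. ]
((537.2784423828125, -124.64457702636719), (47.07388687133789, 5.245933532714844), 53.301116943359375)
-61.19685210378914 -90.36542804384676
[ 112  202   67   61 2998] [145.03969313 232.00100067]
tray ((448.2961120605469, 373.4241943359375), (167.57537841796875, 197.6529083251953), 12.299588203430176) 3.4324753645095143
bar 116 [ 481.37000824 -372.82643344   82.63343675]
[-0.41249663 -0.91095913] -114.36176582842296 [261.95262461  39.79156506]
```

The crop confirms that the bare-steel basket at (379,219), with its diagonal crossbar, is the clean one; the other three are blue. The cover is ajar by about 0.16 rad. Next I'll refine the pin and tab geometry and set up a small motion helper.

```bash
cat >> h.py <<'E'
from scipy.spatial.transform import Rotation as R
def pose():
    o=ctrl.get_obs(); return o, np.array(o['ee_pos']), R.from_rotvec(o['orientation'])
def go(x,y,z,yaw,n=None):
    """print delta total in tool axes to reach tcp x,y,z with yaw (rad) pointing down"""
    o,p,r=pose()
    d=r.inv().apply(np.array([x,y,z])-p)
    Rt=R.from_matrix(np.array([[np.cos(yaw),np.sin(yaw),0],[np.sin(yaw),-np.cos(yaw),0],[0,0,-1]]).T.T)
    w=(r.inv()*Rt).as_rotvec()
    print('tcp',p.round(1),'t',round(o['t'],2),'F',np.round(o['ft_force'],1),'w',round(o['width'],1),'q',np.round(o['qpos'],2))
    print('total tool delta',d.round(1),w.round(3),'|d|',np.linalg.norm(d).round(1),'rows>=',int(np.ceil(max(np.abs(d).max()/41,np.abs(w).max()/.12))))
E
python3 - <<'E'
from h import *
im=load('top0'); W=cloud(im)
print(np.round(W[168:177,256:268,2]).astype(int))
print(np.round(W[172,258:264],1))
# station params from edges: known
c=np.array([571.6,-21.]);a=np.radians(15.61);ex=np.array([np.cos(a),np.sin(a)]);ey=np.array([-ex[1],ex[0]])
for p in [(259.5,172.7)]:
    P=W[172:174,258:262].reshape(-1,3).mean(0);print(P,(P[:2]-c)@ex,(P[:2]-c)@ey)
# scene cam
im=load('scene0');W=cloud(im)
S=W[150:260,240:375].reshape(-1,3);S=S[(S[:,2]>92)&(S[:,2]<108)];print(cv2.minAreaRect(S[:,:2].astype(np.float32)))
hsv=cv2.cvtColor(im['frame'],cv2.COLOR_RGB2HSV);m=(hsv[...,0]>105)&(hsv[...,0]<130)&(hsv[...,1]>120)
m[:190]=0;m[225:]=0;m[:,:245]=0;m[:,285:]=0
T=W[m];print(T.mean(0),cv2.minAreaRect(T[:,:2].astype(np.float32)),T[:,2].max())
go(565,-146,160,0.93)
E
```

```text
[[107 101 106 107 103 107 107 102 106 102 100 102]
 [110 104 112 112 116 113 110 109 102 103 103 104]
 [108 107 110 113 115 112 106 108 110 100 104 105]
 [108 109 112 113 117 111 101 105 110 103 102 101]
 [109 109 113 114 115 112 114 105 108 100 103 106]
 [111 112 116 114 107 111 110 110 111 108 103 103]
 [111 106 106 114 111 112 104 110 107 101 105 106]
 [105 117 110 106 104 108 105 106 107 108 107  96]
 [105 115 110 107 108 104 105 110 108 104  99 101]]
[[624.8  -0.8 112.5]
 [624.5  -3.9 114.4]
 [624.3  -6.9 115.4]
 [624.7  -9.8 112.5]
 [624.5 -12.9 114.1]
 [625.6 -15.6 105.5]]
[623.15626798  -5.34058871 112.89178564] 53.86840524932032 1.2086546437107906
((571.5470581054688, -21.713180541992188), (203.4767608642578, 335.3877258300781), 15.585441589355469)
[nan nan nan] ((537.2315673828125, -127.76747131347656), (45.12189865112305, 9.024961471557617), 56.081668853759766) nan
tcp [ 208.8 -588.6  222.1] t 0.15 F [-0.8  0.4  0.3] w 88.2 q [-1.25  0.42  1.63 -0.    1.09 -0.02]
total tool delta [ 483.7 -298.1   62.5] [-0.001 -0.    -0.589] |d| 571.5 rows>= 12
```

Request:
move_arm(
  deltas=[
    [0, 0, 0, 0, 0, 0],
    [0, 0, 0, 0, 0, 0],
  ],
  hand=1,
)

```text
t: 0.32
ee_pos: [208.6, -588.3, 221.5]
orientation: [-3.094, -0.532, 0.001]
ft_force: [0.7, -0.3, -0.9]
width: 78.0
```

```bash
cat >> h.py <<'E'
def Rd(yaw): return R.from_matrix(np.array([[np.cos(yaw),np.sin(yaw),0],[np.sin(yaw),-np.cos(yaw),0],[0,0,-1]]))
def plan(ways,start=None):
    """ways: list of (x,y,z,yaw,nrows). prints rows in tool axes"""
    o,p,r=pose()
    print('tcp',p.round(1),'yaw',round(float(np.arctan2(r.as_matrix()[1,0],r.as_matrix()[0,0])),3),'t',round(o['t'],2),'F',np.round(o['ft_force'],1),'w',round(o['width'],1),'q6',np.round(o['qpos'][5],2))
    for (x,y,z,yaw,n) in ways:
        q=np.array([x,y,z]);Rt=Rd(yaw);w=(r.inv()*Rt).as_rotvec()
        p0,r0=p,r
        for i in range(1,n+1):
            pn=p0+(q-p0)*i/n; rn=r0*R.from_rotvec(w*i/n)
            d=r.inv().apply(pn-p); t=(r.inv()*rn).as_rotvec()
            flag='' if max(abs(d).max()/41.7,abs(t).max()/.125,np.linalg.norm(d)/41.7)<=1 else ' !!'
            print([round(float(v),1) for v in d]+[round(float(v),3)+0 for v in t],flag)
            p,r=pn,rn
E
python3 - <<'E'
from h import *
plan([(565,-148,160,0.93,15)])
E
```

```text
tcp [ 208.6 -588.3  221.5] yaw 0.341 t 0.32 F [ 0.7 -0.3 -0.9] w 78.0 q6 -0.02
[32.2, -19.7, 4.1, 0.0, 0.0, -0.039] 
[33.0, -18.4, 4.1, 0.0, 0.0, -0.039] 
[33.6, -17.1, 4.1, 0.0, 0.0, -0.039] 
[34.3, -15.8, 4.1, 0.0, 0.0, -0.039] 
[34.9, -14.4, 4.1, 0.0, 0.0, -0.039] 
[35.4, -13.1, 4.1, 0.0, 0.0, -0.039] 
[35.9, -11.7, 4.1, 0.0, 0.0, -0.039] 
[36.3, -10.2, 4.1, 0.0, 0.0, -0.039] 
[36.7, -8.8, 4.1, 0.0, 0.0, -0.039] 
[37.0, -7.4, 4.1, 0.0, 0.0, -0.039] 
[37.3, -5.9, 4.1, 0.0, 0.0, -0.039] 
[37.5, -4.4, 4.1, 0.0, 0.0, -0.039] 
[37.6, -2.9, 4.1, 0.0, 0.0, -0.039] 
[37.7, -1.5, 4.1, 0.0, 0.0, -0.039] 
[37.8, 0.0, 4.1, 0.0, 0.0, -0.039]
```

Request:
move_arm(
  deltas=[
    [32, -20, 0, 0, 0, -0.04],
    [33, -18, 0, 0, 0, -0.04],
    [34, -17, 0, 0, 0, -0.04],
    [34, -16, 0, 0, 0, -0.04],
    [35, -14, 0, 0, 0, -0.04],
  ],
)

```text
t: 0.73
ee_pos: [326.7, -442.6, 220.6]
orientation: [3.028, 0.834, -0.002]
ft_force: [-0.2, -1.1, 0.3]
width: 44.7
```

Request:
move_arm(
  deltas=[
    [35, -13, 4, 0, 0, -0.04],
    [36, -12, 4, 0, 0, -0.04],
    [36, -10, 4, 0, 0, -0.04],
    [37, -9, 4, 0, 0, -0.04],
    [37, -7, 4, 0, 0, -0.04],
  ],
)

```text
t: 1.15
ee_pos: [449.0, -288.4, 201.2]
orientation: [2.922, 1.144, 0.0]
ft_force: [0.0, 0.3, -0.2]
width: 11.5
```

```bash
python3 - <<'E'
from h import *
plan([(565,-148,160,0.93,6)])
E
```

```text
tcp [ 449.  -288.4  201.2] yaw 0.746 t 1.15 F [ 0.   0.3 -0.2] w 11.5 q6 0.23
[30.1, -4.1, 6.8, 0.001, 0.0, -0.031] 
[30.2, -3.2, 6.8, 0.001, 0.0, -0.031] 
[30.3, -2.2, 6.8, 0.001, 0.0, -0.031] 
[30.3, -1.3, 6.9, 0.001, 0.0, -0.031] 
[30.3, -0.4, 6.9, 0.001, 0.0, -0.031] 
[30.3, 0.6, 6.9, 0.001, 0.0, -0.031]
```

Request:
move_arm(
  deltas=[
    [33, -4, 7, 0, 0, -0.03],
    [33, -3, 7, 0, 0, -0.03],
    [33, -2, 7, 0, 0, -0.03],
    [33, -1, 7, 0, 0, -0.03],
    [20, 0, 3, 0, 0, -0.03],
  ],
)

```text
t: 1.57
ee_pos: [553.2, -162.5, 169.4]
orientation: [2.819, 1.375, 0.003]
ft_force: [-0.3, -0.4, -0.1]
width: 0.2
```

```bash
python3 - <<'E'
from h import *
snap('wrist','w1')
plan([(565,-148,160,0.93,2)])
im=load('w1');W=cloud(im)
hsv=cv2.cvtColor(im['frame'],cv2.COLOR_RGB2HSV);m=(hsv[...,0]>105)&(hsv[...,0]<130)&(hsv[...,1]>120)
ys,xs=np.where(m);print(xs.min(),xs.max(),ys.min(),ys.max(),m.sum())
T=W[m];T=T[(T[:,2]>112)&(T[:,2]<135)];print(len(T),T.mean(0),T[:,2].max(),cv2.minAreaRect(T[:,:2].astype(np.float32)))
E
```

```text
tcp [ 554.7 -160.8  169.2] yaw 0.911 t 1.62 F [1.1 2.1 0.1] w 0.4 q6 0.36
[8.2, 0.1, 4.6, 0.003, 0.0, -0.01] 
[8.2, 0.2, 4.6, 0.003, 0.0, -0.01] 
209 536 162 419 2745
1167 [ 538.81444714 -123.44807752  124.82712208] 128.33360684653923 ((536.8984375, -125.0260009765625), (49.78379821777344, 7.5610032081604), 53.85768508911133)
```

View pics/w1.png

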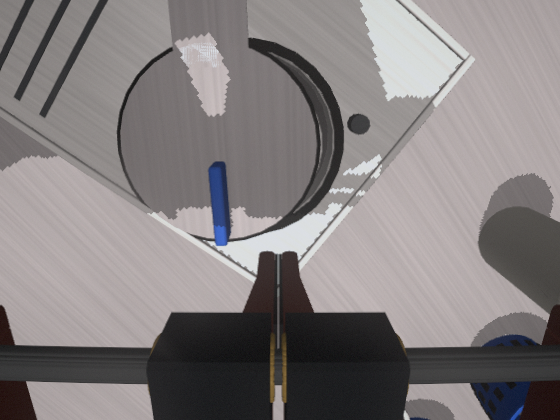

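The tab shows at (220,203) in the wrist view, with the pin direction up-image. That agrees with the top view: tab at (537,-125), pin at (624,-5). I'm lowering the shut fingers beside it.

Request:
move_arm(
  deltas=[
    [10, 0, 10, 0, 0, -0.01],
    [10, 0, 25, 0, 0, -0.01],
    [0, 0, 20, 0, 0, 0],
  ],
)

```text
t: 1.87
ee_pos: [571.9, -143.6, 115.7]
orientation: [2.795, 1.41, 0.014]
ft_force: [-0.4, 0.3, -1.0]
width: 0.2
```

```bash
cat > arc.py <<'E'
from h import *
import sys
pin=np.array([624.3,-5.6])
def arc(a0,a1,n,lead,r=148,z=112):
    # a: tab angle deg; lead: signed deg finger ahead
    out=[]
    for i in range(n+1):
        a=a0+(a1-a0)*i/n
        th=np.radians(a+lead); out.append((*(pin+r*np.array([np.cos(th),np.sin(th)])),z,np.radians(a-180),1))
    return out
E
python3 - <<'E'
from arc import *
o,p,r=pose();d=p[:2]-pin;print(np.hypot(*d),np.degrees(np.arctan2(d[1],d[0]))%360)
plan(arc(233.9,233.9,0,9.5))
plan(arc(233.9,149,14,6.7))
E
```

```text
147.6042505704021 249.2057412442405Traceback (most recent call last):
  File "<stdin>", line 3, in <module>
  File "arc.py", line 8, in arc
    a=a0+(a1-a0)*i/n
         ~~~~~~~~~^~
ZeroDivisionError: float division by zero
```

```bash
python3 - <<'E'
from arc import *
print('a');plan(arc(235,149,14,6.7)[:6])
E
```

```text
a
tcp [ 571.9 -143.6  115.7] yaw 0.935 t 1.87 F [-0.4  0.3 -1. ] w 0.2 q6 0.37
[-4.4, -18.9, 3.4, 0.014, -0.003, -0.025] 
[-1.0, -15.8, 0.0, 0.0, 0.0, 0.107] 
[-1.0, -15.8, -0.0, 0.0, 0.0, 0.107] 
[-1.0, -15.8, -0.0, 0.0, 0.0, 0.107] 
[-1.0, -15.8, -0.0, 0.0, 0.0, 0.107] 
[-1.0, -15.8, 0.0, 0.0, 0.0, 0.107]
```

Request:
move_arm(
  deltas=[
    [-4, -18, 2, 0.01, 0, -0.02],
    [-1, -16, 0, 0, 0, 0.1],
    [-1, -16, 0, 0, 0, 0.1],
    [-1, -16, 0, 0, 0, 0.1],
  ],
)

```text
t: 2.2
ee_pos: [516.3, -108.2, 107.0]
orientation: [2.979, 0.994, 0.005]
ft_force: [2.2, -1.3, 1.6]
width: 0.4
```

```bash
python3 - <<'E'
from arc import *
o,p,r=pose();d=p[:2]-pin;th=np.degrees(np.arctan2(d[1],d[0]))%360;print(np.hypot(*d),th)
plan(arc(th-6.7-6,149,12,6.7)[:7])
E
```

```text
148.96744634934984 223.5254847917034
tcp [ 516.3 -108.2  107. ] yaw 0.644 t 2.2 F [ 2.2 -1.3  1.6] w 0.4 q6 0.7
[-0.0, -15.6, -5.1, 0.002, -0.003, 0.106] 
[-1.0, -13.3, 0.0, 0.0, 0.0, 0.09] 
[-1.0, -13.3, 0.0, 0.0, 0.0, 0.09] 
[-1.0, -13.3, -0.0, 0.0, 0.0, 0.09] 
[-1.0, -13.3, -0.0, 0.0, 0.0, 0.09] 
[-1.0, -13.3, -0.0, 0.0, 0.0, 0.09] 
[-1.0, -13.3, -0.0, 0.0, 0.0, 0.09]
```

Request:
move_arm(
  deltas=[
    [0, -16, -5, 0, 0, 0.1],
    [-1, -14, 0, 0, 0, 0.09],
    [-1, -14, 0, 0, 0, 0.09],
    [-1, -14, 0, 0, 0, 0.09],
    [-1, -14, 0, 0, 0, 0.09],
  ],
)

```text
t: 2.62
ee_pos: [479.6, -47.1, 110.7]
orientation: [3.13, 0.239, 0.012]
ft_force: [2.6, -1.2, 0.8]
width: 0.6
```

```bash
python3 - <<'E'
from arc import *
o,p,r=pose();d=p[:2]-pin;th=np.degrees(np.arctan2(d[1],d[0]))%360;print(np.hypot(*d),th)
plan(arc(th-6.7-6,149,8,6.7)[:7])
E
```

```text
150.48617266144592 195.99645547371748
tcp [479.6 -47.1 110.7] yaw 0.153 t 2.62 F [ 2.6 -1.2  0.8] w 0.6 q6 1.3
[1.3, -15.8, -1.4, 0.003, -0.007, 0.095] 
[-0.9, -11.0, 0.0, 0.0, 0.0, 0.075] 
[-0.9, -11.0, -0.0, 0.0, 0.0, 0.075] 
[-0.9, -11.0, 0.0, 0.0, 0.0, 0.075] 
[-0.9, -11.0, -0.0, 0.0, 0.0, 0.075] 
[-0.9, -11.0, 0.0, 0.0, 0.0, 0.075] 
[-0.9, -11.0, -0.0, 0.0, 0.0, 0.075]
```

Request:
move_arm(
  deltas=[
    [1, -14, -1, 0, 0, 0.09],
    [0, -13, 0, 0, 0, 0.08],
    [0, -13, 0, 0, 0, 0.08],
    [0, -13, 0, 0, 0, 0.08],
    [0, -13, 0, 0, 0, 0.08],
  ],
)

```text
t: 3.03
ee_pos: [478.0, 17.9, 109.9]
orientation: [3.106, -0.445, 0.007]
ft_force: [0.1, -1.6, 0.3]
width: 0.4
```

```bash
python3 - <<'E'
from arc import *
o,p,r=pose();d=p[:2]-pin;th=np.degrees(np.arctan2(d[1],d[0]))%360;print(np.hypot(*d),th)
plan(arc(th-6.7-2,148.7,3,6.7)[:7])
E
```

```text
148.1590788994817 170.8642411506296
tcp [478.   17.9 109.9] yaw -0.284 t 3.03 F [ 0.1 -1.6  0.3] w 0.4 q6 1.88
[-0.4, -5.1, -2.1, 0.003, -0.005, 0.027] 
[-0.9, -11.6, 0.0, 0.0, 0.0, 0.078] 
[-0.9, -11.6, 0.0, 0.0, 0.0, 0.078] 
[-0.9, -11.6, 0.0, 0.0, 0.0, 0.078]
```

Request:
move_arm(
  deltas=[
    [-1, -12, -1, 0, 0, 0.06],
    [-1, -12, 0, 0, 0, 0.06],
    [0, -10, 0, 0, 0, 0.05],
    [0, -8, 0, 0, 0, 0.03],
    [0, -5, 0, 0, 0, 0.03],
  ],
)

```text
t: 3.45
ee_pos: [490.8, 60.4, 109.0]
orientation: [3.022, -0.822, 0.001]
ft_force: [-9.7, -33.8, 24.4]
width: 0.4
```

Request:
move_arm(
  deltas=[
    [0, -5, 0, 0, 0, 0],
    [0, -5, 0, 0, 0, 0],
  ],
)

```text
t: 3.62
ee_pos: [490.7, 60.1, 109.2]
orientation: [3.006, -0.813, -0.011]
ft_force: [-9.3, -28.1, 20.6]
width: 0.3
```

```bash
python3 - <<'E'
from arc import *
o,p,r=pose();d=p[:2]-pin;th=np.degrees(np.arctan2(d[1],d[0]))%360;print(np.hypot(*d),th)
plan(arc(th-6.7-2,148.7,3,6.7)[:7])
E
```

```text
148.89709685765112 153.79790059920978
tcp [490.7  60.1 109.2] yaw -0.528 t 3.62 F [ -9.3 -28.1  20.6] w 0.3 q6 2.24
[0.6, -5.1, -3.0, 0.029, -0.002, 0.081] 
[0.4, 3.1, -0.0, 0.0, 0.0, -0.021] 
[0.4, 3.1, -0.0, 0.0, 0.0, -0.021] 
[0.4, 3.1, -0.0, 0.0, 0.0, -0.021]
```

The cover is against its stop: the push force reached 34 N at the expected angle. I'm backing off, rising and looking again.

Request:
move_arm(
  deltas=[
    [0, 6, 0, 0, 0, 0],
    [0, 10, 0, 0, 0, 0],
    [0, 5, -25, 0, 0, 0],
    [0, 0, -40, 0, 0, 0],
    [0, 0, -40, 0, 0, 0],
  ],
  hand=0.1,
)

```text
t: 4.03
ee_pos: [473.5, 39.1, 208.8]
orientation: [2.996, -0.819, -0.039]
ft_force: [0.7, -0.6, 0.3]
width: 30.5
```

```bash
python3 - <<'E'
from arc import *
im=snap('top','top1');snap('scene','scene1')
f=im['frame'][:,:,::-1]
cv2.imwrite('pics/crop2.png',cv2.resize(f[125:260,190:350],None,fx=4,fy=4,interpolation=cv2.INTER_CUBIC))
plan([])
E
```

```text
tcp [478.5  39.6 213.8] yaw -0.533 t 4.13 F [ 0.4  0.  -0.2] w 37.5 q6 2.19
```

View pics/crop2.png

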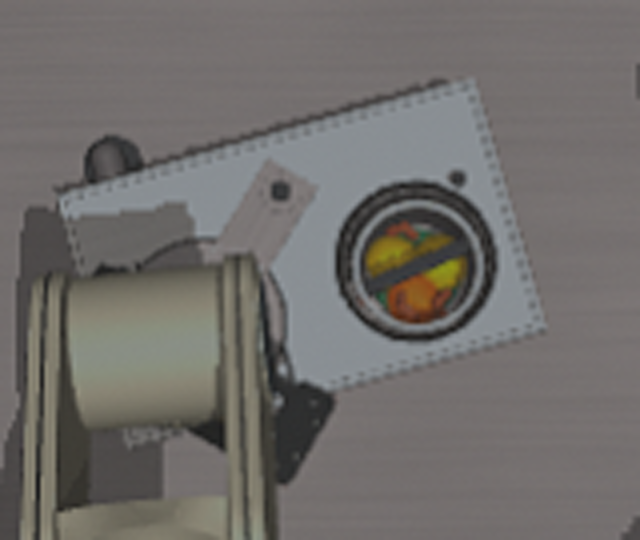

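View pics/scene1.png

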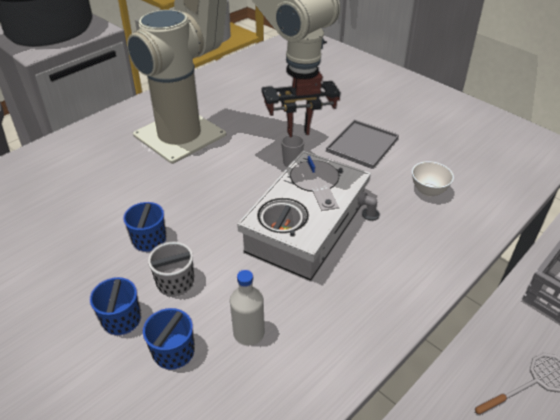

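The cover is open, with its tab parked at (310,163) in the scene view. The full basket is visible in the well, at crop centre (415,262), with its crossbar at about 111°. I'll turn while moving above it.

```bash
python3 - <<'E'
from arc import *
im=load('top1');W=cloud(im)
V=W[165:215,265:325].reshape(-1,3);col=im['frame'][165:215,265:325].reshape(-1,3).astype(int)
# collar dark ring
d=np.hypot(V[:,0]-572,V[:,1]+108.3)
# bar: within 40mm, z 75..97
k=(d<40)&(V[:,2]>78)&(V[:,2]<100);Q=V[k];print('bar',len(Q),np.median(Q,0));u,s,vt=np.linalg.svd(Q[:,:2]-Q[:,:2].mean(0));print(s,np.degrees(np.arctan2(vt[0][1],vt[0][0])))
k=(d<62)&(d>38)&(V[:,2]>80);k2=k&(col.sum(1)<210)&(d>50)&(d<64);Q=V[k2];print('collar',len(Q),cv2.minEnclosingCircle(Q[:,:2].astype(np.float32)),np.median(Q[:,2]))
plan([(572,-108,210,1.937,20)])
E
```

```text
bar 109 [ 568.89995751 -109.44462716   92.58251736]
[242.63332521  37.49678521] 113.41131890656776
collar 236 ((571.4373779296875, -107.25208282470703), 60.60862731933594) 98.98436520813152
tcp [478.5  39.6 213.8] yaw -0.533 t 4.13 F [ 0.4  0.  -0.2] w 37.5 q6 2.19
[7.8, 4.0, 0.3, 0.0, 0.002, -0.123] 
[7.2, 4.9, 0.3, 0.0, 0.002, -0.123] 
[6.6, 5.8, 0.3, 0.0, 0.002, -0.123] 
[5.8, 6.5, 0.3, 0.0, 0.002, -0.123] 
[5.0, 7.2, 0.3, 0.0, 0.002, -0.123] 
[4.0, 7.7, 0.3, 0.0, 0.002, -0.123] 
[3.1, 8.2, 0.3, 0.0, 0.002, -0.123] 
[2.0, 8.5, 0.3, 0.0, 0.002, -0.123] 
[1.0, 8.7, 0.3, 0.0, 0.002, -0.123] 
[-0.1, 8.7, 0.3, 0.0, 0.002, -0.123] 
[-1.2, 8.7, 0.3, 0.0, 0.002, -0.123] 
[-2.2, 8.4, 0.3, 0.0, 0.002, -0.123] 
[-3.3, 8.1, 0.3, 0.0, 0.002, -0.123] 
[-4.2, 7.6, 0.3, 0.0, 0.002, -0.123] 
[-5.2, 7.1, 0.3, 0.0, 0.002, -0.123] 
[-6.0, 6.4, 0.3, 0.0, 0.002, -0.123] 
[-6.7, 5.6, 0.3, 0.0, 0.002, -0.123] 
[-7.4, 4.7, 0.2, 0.0, 0.002, -0.123] 
[-7.9, 3.8, 0.2, 0.0, 0.002, -0.123] 
[-8.3, 2.8, 0.2, 0.0, 0.002, -0.123]
```

Request:
move_arm(
  deltas=[
    [8, 4, 0, 0, 0, -0.125],
    [7, 5, 0, 0, 0, -0.125],
    [7, 6, 0, 0, 0, -0.125],
    [6, 6, 0, 0, 0, -0.125],
    [5, 7, 0, 0, 0, -0.125],
  ],
)

```text
t: 4.55
ee_pos: [501.8, 1.1, 212.9]
orientation: [3.114, 0.15, -0.028]
ft_force: [0.1, 0.4, -1.0]
width: 39.4
```

Request:
move_arm(
  deltas=[
    [4, 8, 0, 0, 0, -0.125],
    [3, 8, 0, 0, 0, -0.125],
    [2, 9, 0, 0, 0, -0.125],
    [1, 9, 0, 0, 0, -0.125],
    [0, 9, 0, 0, 0, -0.125],
  ],
)

```text
t: 4.97
ee_pos: [523.9, -39.9, 207.2]
orientation: [2.927, 1.104, -0.043]
ft_force: [-0.2, 0.6, 0.2]
width: 39.6
```

Request:
move_arm(
  deltas=[
    [-1, 9, 0, 0, 0, -0.125],
    [-2, 8, 0, 0, 0, -0.125],
    [-3, 8, 0, 0, 0, -0.125],
    [-4, 8, 0, 0, 0, -0.125],
    [-5, 7, 0, 0, 0, -0.125],
  ],
)

```text
t: 5.38
ee_pos: [546.4, -78.9, 200.7]
orientation: [-2.456, -1.958, 0.051]
ft_force: [-0.1, -0.3, -0.1]
width: 39.5
```

```bash
python3 - <<'E'
from arc import *
plan([(571,-108,210,1.95,6)])
E
```

```text
tcp [546.4 -78.9 200.7] yaw 1.346 t 5.38 F [-0.1 -0.3 -0.1] w 39.5 q6 0.09
[-3.9, 5.0, -1.6, -0.005, 0.003, -0.101] 
[-4.3, 4.6, -1.6, -0.005, 0.003, -0.101] 
[-4.8, 4.2, -1.5, -0.005, 0.003, -0.101] 
[-5.2, 3.7, -1.5, -0.005, 0.003, -0.101] 
[-5.5, 3.2, -1.5, -0.005, 0.003, -0.101] 
[-5.8, 2.6, -1.5, -0.005, 0.003, -0.101]
```

Request:
move_arm(
  deltas=[
    [-4, 5, -3, -0.005, 0.003, -0.105],
    [-4, 5, -3, -0.005, 0.003, -0.105],
    [-5, 4, -3, -0.005, 0.003, -0.105],
    [-5, 4, -3, -0.005, 0.003, -0.105],
    [-5, 3, -2, -0.005, 0.003, -0.105],
  ],
)

```text
t: 5.8
ee_pos: [564.9, -105.1, 207.4]
orientation: [-1.829, -2.547, 0.007]
ft_force: [1.2, 0.2, 0.4]
width: 39.3
```

Request:
move_arm(
  deltas=[
    [-4, 2, -2, -0.005, 0.003, -0.08],
    [0, 0, 0, 0, 0, 0],
  ],
)

```text
t: 5.97
ee_pos: [567.6, -109.8, 207.2]
orientation: [-1.717, -2.623, -0.004]
ft_force: [0.2, 0.4, -0.3]
width: 39.6
```

```bash
python3 - <<'E'
from arc import *
snap('wrist','w2')
plan([(571,-108,210,1.95,1)])
E
```

```text
tcp [ 567.  -109.5  206.8] yaw 1.978 t 6.02 F [-0.2  1.3 -0.3] w 39.6 q6 -0.62
[-0.2, 4.3, -3.3, -0.003, -0.007, 0.028]
```

View pics/w2.png

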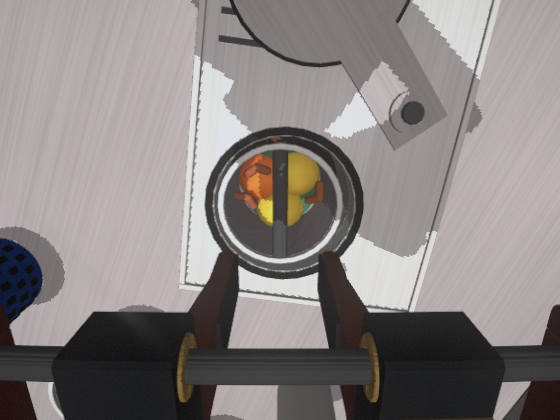

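The full basket is centred at (281,202), with its bar vertical at x≈280, so it's aligned with the pads. I'll measure the bar and collar in 3D.

```bash
cat > meas.py <<'E'
from arc import *
def fitcirc(Q):
    A=np.c_[2*Q,np.ones(len(Q))];s=np.linalg.lstsq(A,(Q**2).sum(1),rcond=None)[0];return s[:2],np.sqrt(s[2]+s[0]**2+s[1]**2)
def bar(W,c,zlo,zhi,r=36):
    d=np.hypot(W[...,0]-c[0],W[...,1]-c[1]);k=(d<r)&(W[...,2]>zlo)&(W[...,2]<zhi);Q=W[k]
    m=np.median(Q,0);u,s,vt=np.linalg.svd(Q[:,:2]-Q[:,:2].mean(0),full_matrices=False)
    a=np.degrees(np.arctan2(vt[0][1],vt[0][0]))%180
    n=(Q[:,:2]-Q[:,:2].mean(0))@vt[1]
    print('bar n',len(Q),'mean',Q.mean(0).round(1),'axis',a.round(1),'rad',np.radians(a).round(3),'width',np.ptp(n).round(1))
E
python3 - <<'E'
from meas import *
im=load('w2');W=cloud(im);f=im['frame'].astype(int)
bar(W,(571,-108),86,100)
# rim of basket: bright ring ; collar dark at z~100
d=np.hypot(W[...,0]-571,W[...,1]+108)
v=np.arange(420)[:,None]*np.ones((1,560))
k=(d>53)&(d<66)&(f.sum(2)<150)&(abs(W[...,2]-100)<6)&(v<262)
Q=W[k][:,:2];c,r=fitcirc(Q);print('collar',len(Q),c,r,np.median(W[k][:,2]))
k=(d>40)&(d<54)&(W[...,2]>90)&(W[...,2]<99)&(f.sum(2)>450)
Q=W[k][:,:2];print('rim',len(Q));c,r=fitcirc(Q);print(c,r)
cv2.imwrite('pics/k.png',(k*255).astype(np.uint8))
E
```

```text
bar n 1320 mean [ 567.1 -108.    94.7] axis 113.1 rad 1.974 width 12.0
collar 1202 [ 571.15556202 -106.76558826] 57.90240142990539 101.59038964842551
rim 1616
[ 568.0580085  -109.31718313] 47.23591741860587
```

Request:
move_arm(
  deltas=[
    [0, 0, 25, 0, 0, 0],
    [0, 0, 30, 0, 0, 0],
    [0, 0, 25, 0, 0, 0],
    [0, 0, 10, 0, 0, 0],
  ],
)

```text
t: 6.35
ee_pos: [567.4, -109.6, 114.9]
orientation: [-1.743, -2.611, -0.007]
ft_force: [-0.4, 0.7, -0.1]
width: 39.2
```

```bash
python3 - <<'E'
from meas import *
plan([(567.5,-108.8,70,1.976,2)])
E
```

```text
tcp [ 567.4 -109.6  114.9] yaw 1.964 t 6.35 F [-0.4  0.7 -0.1] w 39.2 q6 -0.61
[0.2, 0.2, 22.5, 0.001, -0.002, -0.006] 
[0.3, 0.2, 22.5, 0.001, -0.002, -0.006]
```

Request:
move_arm(
  deltas=[
    [0, 0, 20, 0, 0, -0.006],
    [0, 0, 12, 0, 0, -0.006],
    [0, 0, 5, 0, 0, 0],
    [0, 0, 0, 0, 0, 0],
  ],
)

```text
t: 6.68
ee_pos: [564.5, -108.5, 73.0]
orientation: [-1.733, -2.611, -0.003]
ft_force: [-0.9, -0.1, -0.4]
width: 39.6
```

```bash
python3 - <<'E'
from meas import *
plan([(567.5,-108.8,70,1.976,1)])
E
```

```text
tcp [ 564.5 -108.5   73. ] yaw 1.97 t 6.68 F [-0.9 -0.1 -0.4] w 39.6 q6 -0.62
[-1.4, 2.7, 3.0, -0.003, -0.008, -0.006]
```

Request:
move_arm(
  deltas=[
    [-1, 3, 3, 0, 0, 0],
    [0, 0, 0, 0, 0, 0],
    [0, 0, 0, 0, 0, 0],
  ],
)

```text
t: 6.93
ee_pos: [569.3, -108.4, 71.7]
orientation: [-1.736, -2.612, -0.005]
ft_force: [-0.7, 0.3, -0.4]
width: 39.6
```

Request:
move_arm(
  deltas=[
    [0, 0, 0, 0, 0, 0],
    [0, 0, 0, 0, 0, 0],
    [0, 0, 0, 0, 0, 0],
    [0, 0, 0, 0, 0, 0],
    [0, 0, 0, 0, 0, 0],
  ],
  hand=1,
)

```text
t: 7.35
ee_pos: [570.7, -108.8, 74.5]
orientation: [-1.738, -2.615, -0.007]
ft_force: [-1.0, 0.4, -4.0]
width: 11.7
```

```bash
python3 - <<'E'
from meas import *
plan([(567.5,-108.8,200,1.976,4)])
E
```

```text
tcp [ 570.7 -108.8   74.5] yaw 1.968 t 7.35 F [-1.   0.4 -4. ] w 11.7 q6 -0.61
[0.4, -0.7, -31.4, 0.001, -0.001, -0.002] 
[0.4, -0.7, -31.4, 0.001, -0.001, -0.002] 
[0.4, -0.7, -31.4, 0.001, -0.001, -0.002] 
[0.3, -0.7, -31.4, 0.001, -0.001, -0.002]
```

Request:
move_arm(
  deltas=[
    [0, 0, -8, 0, 0, 0],
    [0, 0, -12, 0, 0, 0],
    [0, 0, -15, 0, 0, 0],
  ],
)

```text
t: 7.6
ee_pos: [566.9, -108.1, 107.3]
orientation: [-1.734, -2.607, -0.002]
ft_force: [1.6, 1.1, -5.8]
width: 11.5
```

Request:
move_arm(
  deltas=[
    [0, 0, -20, 0, 0, 0],
    [0, 0, -20, 0, 0, 0],
    [0, 0, -20, 0, 0, 0],
    [0, 0, -20, 0, 0, 0],
    [0, 0, -15, 0, 0, 0],
  ],
)

```text
t: 8.02
ee_pos: [567.0, -108.1, 208.4]
orientation: [-1.734, -2.607, -0.003]
ft_force: [0.4, -0.3, -5.3]
width: 11.9
```

```bash
python3 - <<'E'
from meas import *
snap('scene','s2');snap('wrist','w3')
plan([(570,-108.8,220,1.976,2),(448,374,220,1.785,20)])
E
```

```text
tcp [ 568.5 -108.5  209.5] yaw 1.968 t 8.12 F [-0.5 -0.9 -5.1] w 11.6 q6 -0.61
[-0.4, 0.6, -5.2, 0.0, -0.004, -0.004] 
[-0.4, 0.6, -5.2, 0.0, -0.004, -0.004] 
[24.6, 3.9, -0.0, 0.0, 0.0, 0.01] 
[24.6, 3.7, -0.0, 0.0, 0.0, 0.01] 
[24.7, 3.4, -0.0, 0.0, 0.0, 0.01] 
[24.7, 3.2, -0.0, 0.0, 0.0, 0.01] 
[24.7, 3.0, -0.0, 0.0, 0.0, 0.01] 
[24.7, 2.7, -0.0, 0.0, 0.0, 0.01] 
[24.8, 2.5, -0.0, 0.0, 0.0, 0.01] 
[24.8, 2.3, -0.0, 0.0, 0.0, 0.01] 
[24.8, 2.0, -0.0, 0.0, 0.0, 0.01] 
[24.8, 1.8, -0.0, 0.0, 0.0, 0.01] 
[24.9, 1.5, -0.0, 0.0, 0.0, 0.01] 
[24.9, 1.3, -0.0, 0.0, 0.0, 0.01] 
[24.9, 1.1, -0.0, 0.0, 0.0, 0.01] 
[24.9, 0.8, -0.0, 0.0, 0.0, 0.01] 
[24.9, 0.6, -0.0, 0.0, 0.0, 0.01] 
[24.9, 0.4, -0.0, 0.0, 0.0, 0.01] 
[24.9, 0.1, -0.0, 0.0, 0.0, 0.01] 
[24.9, -0.1, -0.0, 0.0, 0.0, 0.01] 
[24.9, -0.4, -0.0, 0.0, 0.0, 0.01] 
[24.9, -0.6, -0.0, 0.0, 0.0, 0.01]
```

View pics/s2.png

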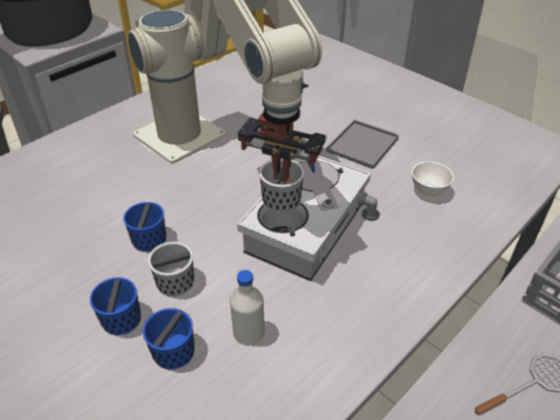

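The basket is lifted upright, at (281,195), with about 20 mm clearance over the parked tab. I'm carrying it to the tray.

Request:
move_arm(
  deltas=[
    [12, 2, -6, 0, 0, 0.005],
    [20, 3, -4, 0, 0, 0.01],
    [25, 3, 0, 0, 0, 0.01],
    [25, 3, 0, 0, 0, 0.01],
    [25, 3, 0, 0, 0, 0.01],
  ],
)

```text
t: 8.53
ee_pos: [538.7, -2.5, 218.1]
orientation: [-1.805, -2.559, -0.001]
ft_force: [-0.1, -1.1, -5.3]
width: 11.5
```

```bash
python3 - <<'E'
from meas import *
plan([(448,374,220,1.785,15)])
E
```

```text
tcp [538.7  -2.5 218.1] yaw 1.913 t 8.53 F [-0.1 -1.1 -5.3] w 11.5 q6 -0.38
[25.7, 2.7, 0.1, 0.0, -0.001, 0.009] 
[25.7, 2.5, 0.1, 0.0, -0.001, 0.009] 
[25.7, 2.3, 0.1, 0.0, -0.001, 0.009] 
[25.7, 2.1, 0.0, 0.0, -0.001, 0.009] 
[25.8, 1.8, 0.0, 0.0, -0.001, 0.009] 
[25.8, 1.6, 0.0, 0.0, -0.001, 0.009] 
[25.8, 1.4, 0.0, 0.0, -0.001, 0.009] 
[25.8, 1.2, -0.0, 0.0, -0.001, 0.009] 
[25.8, 1.0, -0.0, 0.0, -0.001, 0.009] 
[25.8, 0.7, -0.0, 0.0, -0.001, 0.009] 
[25.8, 0.5, -0.1, 0.0, -0.001, 0.009] 
[25.8, 0.3, -0.1, 0.0, -0.001, 0.009] 
[25.8, 0.1, -0.1, 0.0, -0.001, 0.009] 
[25.8, -0.1, -0.1, 0.0, -0.001, 0.009] 
[25.8, -0.4, -0.1, 0.0, -0.001, 0.009]
```

Request:
move_arm(
  deltas=[
    [26, 3, 0, 0, 0, 0.01],
    [26, 2, 0, 0, 0, 0.01],
    [26, 2, 0, 0, 0, 0.01],
    [26, 2, 0, 0, 0, 0.01],
    [26, 2, 0, 0, 0, 0.01],
  ],
)

```text
t: 8.95
ee_pos: [499.5, 132.0, 214.6]
orientation: [-1.87, -2.501, 0.01]
ft_force: [1.0, 0.0, -6.5]
width: 11.6
```

Request:
move_arm(
  deltas=[
    [26, 2, 0, 0, 0, 0.01],
    [26, 1, 0, 0, 0, 0.01],
    [26, 1, 0, 0, 0, 0.01],
    [26, 1, 0, 0, 0, 0.01],
    [26, 1, 0, 0, 0, 0.01],
  ],
)

```text
t: 9.37
ee_pos: [461.6, 265.8, 211.1]
orientation: [-1.931, -2.445, 0.026]
ft_force: [1.3, 0.4, -5.9]
width: 11.8
```

```bash
python3 - <<'E'
from meas import *
plan([(448,374,215,1.785,5)])
E
```

```text
tcp [461.6 265.8 211.1] yaw 1.804 t 9.37 F [ 1.3  0.4 -5.9] w 11.8 q6 0.25
[21.7, 2.3, -0.6, -0.006, -0.002, 0.004] 
[21.7, 2.3, -0.7, -0.006, -0.002, 0.004] 
[21.7, 2.2, -0.7, -0.006, -0.002, 0.004] 
[21.7, 2.1, -0.7, -0.006, -0.002, 0.004] 
[21.7, 2.0, -0.7, -0.006, -0.002, 0.004]
```

Request:
move_arm(
  deltas=[
    [22, 2, 0, -0.006, -0.002, 0],
    [22, 2, 0, -0.006, -0.002, 0],
    [18, 2, 0, -0.006, -0.002, 0],
    [12, 1, 0, -0.006, -0.002, 0],
    [6, 1, 0, -0.005, -0.002, 0],
  ],
)

```text
t: 9.78
ee_pos: [441.7, 352.9, 206.3]
orientation: [-1.941, -2.465, 0.014]
ft_force: [0.1, -0.6, -5.8]
width: 11.3
```

Request:
move_arm(
  deltas=[
    [0, 0, 0, 0, 0, 0],
    [0, 0, 0, 0, 0, 0],
  ],
)

```text
t: 9.95
ee_pos: [439.4, 353.6, 204.6]
orientation: [-1.937, -2.467, 0.019]
ft_force: [0.6, -0.9, -5.1]
width: 11.7
```

```bash
python3 - <<'E'
from meas import *
im=snap('scene','s3');plan([(448,374,70,1.785,6)])
cv2.imwrite('pics/s3c.png',cv2.resize(im['frame'][20:220,220:480,::-1],None,fx=3,fy=3))
E
```

```text
tcp [439.4 353.4 204.6] yaw 1.81 t 10.0 F [ 0.5 -0.4 -5.7] w 11.5 q6 0.42
[3.1, 2.5, 22.4, -0.002, 0.001, 0.004] 
[3.1, 2.4, 22.4, -0.002, 0.001, 0.004] 
[3.1, 2.4, 22.4, -0.002, 0.001, 0.004] 
[3.1, 2.3, 22.4, -0.002, 0.001, 0.004] 
[3.1, 2.2, 22.4, -0.002, 0.001, 0.004] 
[3.1, 2.2, 22.4, -0.002, 0.001, 0.004]
```

View pics/s3c.png

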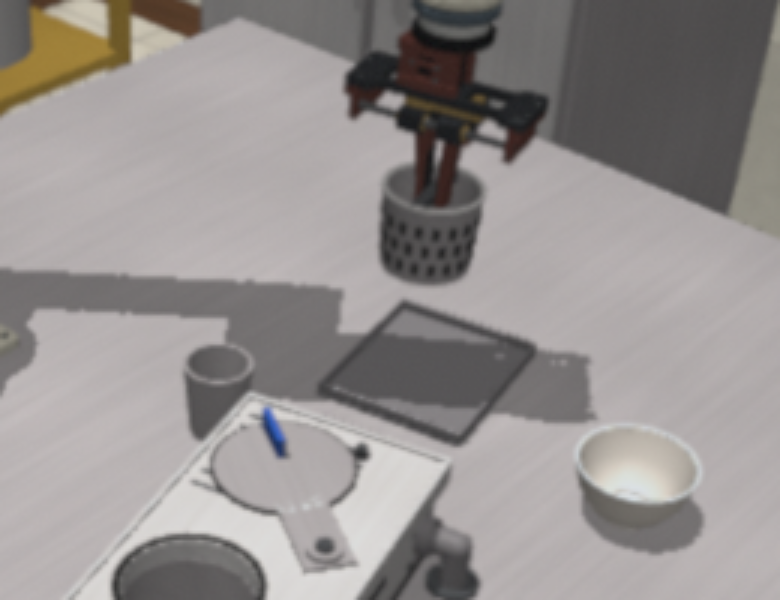

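The basket hangs upright above the tray, and the cover is still fully open. I'm lowering it.

Request:
move_arm(
  deltas=[
    [5, 3, 12, 0, 0, 0],
    [5, 3, 20, 0, 0, 0],
    [4, 3, 20, 0, 0, 0],
    [3, 2, 20, 0, 0, 0],
    [2, 2, 18, 0, 0, 0],
  ],
)

```text
t: 10.42
ee_pos: [451.0, 373.8, 113.1]
orientation: [-1.947, -2.462, 0.006]
ft_force: [-1.0, -0.1, -5.4]
width: 11.8
```

```bash
python3 - <<'E'
from meas import *
plan([(448,374,70,1.785,3)])
E
```

```text
tcp [451.  373.8 113.1] yaw 1.804 t 10.42 F [-1.  -0.1 -5.4] w 11.8 q6 0.44
[0.3, -0.9, 14.4, -0.002, 0.0, 0.006] 
[0.3, -0.9, 14.4, -0.002, 0.0, 0.006] 
[0.3, -0.9, 14.4, -0.002, 0.0, 0.006]
```

Request:
move_arm(
  deltas=[
    [0, -2, 13, 0, 0, 0],
    [0, 0, 10, 0, 0, 0],
    [0, 0, 6, 0, 0, 0],
    [0, 0, 3, 0, 0, 0],
  ],
)

```text
t: 10.75
ee_pos: [448.4, 369.9, 73.1]
orientation: [-1.951, -2.457, 0.017]
ft_force: [-0.0, -0.8, -6.3]
width: 11.7
```

Request:
move_arm(
  deltas=[
    [0, 0, 1, 0, 0, 0],
    [0, 0, 0, 0, 0, 0],
  ],
)

```text
t: 10.92
ee_pos: [448.6, 369.3, 71.3]
orientation: [-1.952, -2.456, 0.018]
ft_force: [0.0, -0.8, -6.5]
width: 11.8
```

Request:
move_arm(
  deltas=[
    [0, 0, 2, 0, 0, 0],
    [0, 0, 1, 0, 0, 0],
  ],
)

```text
t: 11.08
ee_pos: [449.7, 369.8, 69.5]
orientation: [-1.953, -2.456, 0.014]
ft_force: [-0.4, 0.1, -5.7]
width: 11.6
```

Request:
move_arm(
  deltas=[
    [0, 0, 1, 0, 0, 0],
    [0, 0, 1, 0, 0, 0],
  ],
)

```text
t: 11.25
ee_pos: [450.1, 370.2, 68.8]
orientation: [-1.953, -2.456, 0.011]
ft_force: [-2.9, -3.7, 4.4]
width: 11.8
```

It's standing on the tray floor, since the weight has come off the wrist. I'm opening the fingers just enough to stay inside the rim.

Request:
move_arm(
  deltas=[
    [0, 0, 0, 0, 0, 0],
    [0, 0, 0, 0, 0, 0],
    [0, 0, 0, 0, 0, 0],
    [0, 0, 0, 0, 0, 0],
  ],
  hand=0.1,
)

```text
t: 11.58
ee_pos: [452.4, 372.2, 71.8]
orientation: [-1.954, -2.458, 0.001]
ft_force: [-0.1, -0.9, 0.2]
width: 34.6
```

Request:
move_arm(
  deltas=[
    [0, 0, -10, 0, 0, 0],
    [0, 0, -25, 0, 0, 0],
    [0, 0, -35, 0, 0, 0],
    [0, 0, -40, 0, 0, 0],
    [0, 0, -40, 0, 0, 0],
  ],
)

```text
t: 12.0
ee_pos: [449.0, 369.3, 221.3]
orientation: [-1.951, -2.455, 0.024]
ft_force: [0.5, 1.4, 0.4]
width: 39.7
```

```bash
python3 - <<'E'
from meas import *
im=snap('wrist','w4');snap('top','top2')
plan([(480,-372,220,1.147,20)])
W=cloud(load('top2'));bar(W,(450,371),70,92)
W=cloud(im);bar(W,(450,371),70,95)
E
```

```text
tcp [452.9 372.4 227.3] yaw 1.798 t 12.1 F [ 0.7  0.1 -0.3] w 39.4 q6 0.44
[-36.6, -7.1, 0.3, 0.0, 0.0, 0.033] 
[-36.8, -5.9, 0.3, 0.0, 0.0, 0.033] 
[-36.9, -4.7, 0.3, 0.0, 0.0, 0.033] 
[-37.1, -3.5, 0.3, 0.0, 0.0, 0.033] 
[-37.2, -2.3, 0.3, 0.0, 0.0, 0.033] 
[-37.2, -1.1, 0.3, 0.0, 0.0, 0.033] 
[-37.2, 0.2, 0.3, 0.0, 0.0, 0.033] 
[-37.2, 1.4, 0.3, 0.0, 0.0, 0.033] 
[-37.2, 2.6, 0.3, 0.0, 0.0, 0.033] 
[-37.0, 3.8, 0.3, 0.0, 0.0, 0.033] 
[-36.9, 5.0, 0.3, 0.0, 0.0, 0.033] 
[-36.7, 6.2, 0.3, 0.0, 0.0, 0.033] 
[-36.5, 7.4, 0.3, 0.0, 0.0, 0.033] 
[-36.2, 8.6, 0.4, 0.0, 0.0, 0.033] 
[-35.9, 9.7, 0.4, 0.0, 0.0, 0.033] 
[-35.6, 10.9, 0.4, 0.0, 0.0, 0.033] 
[-35.2, 12.1, 0.4, 0.0, 0.0, 0.033] 
[-34.8, 13.2, 0.4, 0.0, 0.0, 0.033] 
[-34.4, 14.3, 0.4, 0.0, 0.0, 0.033] 
[-33.9, 15.4, 0.4, 0.0, 0.0, 0.033] 
bar n 88 mean [449.1 370.4  86.4] axis 104.0 rad 1.815 width 12.1
bar n 1170 mean [448.1 372.   88.7] axis 102.7 rad 1.792 width 11.9
```

View pics/w4.png

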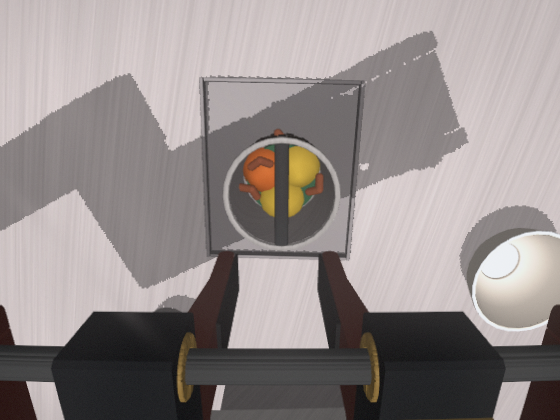

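The full basket stands in the tray at (282,190) with its top at about 88 mm. That is seated height and within 3 mm of the tray centre. Now for the clean basket.

Request:
move_arm(
  deltas=[
    [-30, -6, 0, 0, 0, 0.03],
    [-38, -6, 0, 0, 0, 0.033],
    [-38, -5, 0, 0, 0, 0.033],
    [-38, -4, 0, 0, 0, 0.033],
    [-38, -2, 0, 0, 0, 0.033],
  ],
)

```text
t: 12.52
ee_pos: [461.6, 190.9, 232.2]
orientation: [2.142, 2.297, 0.021]
ft_force: [0.5, 0.1, 0.4]
width: 39.6
```

Request:
move_arm(
  deltas=[
    [-38, -1, 0, 0, 0, 0.033],
    [-38, 0, 0, 0, 0, 0.033],
    [-38, 1, 0, 0, 0, 0.033],
    [-38, 3, 0, 0, 0, 0.033],
    [-38, 4, 0, 0, 0, 0.033],
  ],
)

```text
t: 12.93
ee_pos: [467.3, -7.7, 232.6]
orientation: [2.33, 2.104, 0.027]
ft_force: [0.5, -0.0, 0.3]
width: 39.5
```

```bash
python3 - <<'E'
from meas import *
plan([(480,-372,215,1.147,10)])
E
```

```text
tcp [467.3  -7.7 232.6] yaw 1.469 t 12.93 F [ 0.5 -0.   0.3] w 39.5 q6 0.05
[-36.1, 4.9, 1.4, 0.001, -0.001, 0.032] 
[-36.0, 6.1, 1.5, 0.001, -0.001, 0.032] 
[-35.7, 7.3, 1.5, 0.001, -0.001, 0.032] 
[-35.5, 8.4, 1.5, 0.001, -0.001, 0.032] 
[-35.2, 9.5, 1.6, 0.001, -0.001, 0.032] 
[-34.9, 10.7, 1.6, 0.001, -0.001, 0.032] 
[-34.5, 11.8, 1.6, 0.001, -0.001, 0.032] 
[-34.1, 12.9, 1.7, 0.001, -0.001, 0.032] 
[-33.7, 14.0, 1.7, 0.001, -0.001, 0.032] 
[-33.2, 15.1, 1.7, 0.001, -0.001, 0.032]
```

Request:
move_arm(
  deltas=[
    [-38, 5, 1, 0, 0, 0.033],
    [-38, 6, 1, 0, 0, 0.033],
    [-37, 7, 1, 0, 0, 0.033],
    [-37, 8, 1, 0, 0, 0.033],
    [-37, 10, 1, 0, 0, 0.033],
  ],
)

```text
t: 13.35
ee_pos: [469.5, -208.1, 228.0]
orientation: [2.501, 1.893, 0.032]
ft_force: [0.7, 0.6, 0.3]
width: 39.6
```

Request:
move_arm(
  deltas=[
    [-34, 11, 1, 0, 0, 0.033],
    [-34, 12, 1, 0, 0, 0.033],
    [-32, 13, 1, 0, 0, 0.033],
    [-25, 10, 1, 0, 0, 0.033],
    [-15, 6, 0, 0, 0, 0.03],
  ],
)

```text
t: 13.77
ee_pos: [470.9, -369.8, 223.9]
orientation: [2.655, 1.666, 0.035]
ft_force: [0.3, -0.5, -0.0]
width: 39.5
```

Request:
move_arm(
  deltas=[
    [0, 0, 0, 0, 0, 0],
  ],
)

```text
t: 13.85
ee_pos: [470.7, -373.1, 224.0]
orientation: [2.657, 1.659, 0.035]
ft_force: [-0.2, 0.3, 0.2]
width: 39.5
```

```bash
python3 - <<'E'
from meas import *
im=snap('wrist','w5')
W=cloud(im);bar(W,(482,-372),70,95)
plan([(482,-372,215,1.147,2)])
E
```

```text
bar n 1120 mean [ 481.1 -370.6   84.7] axis 66.0 rad 1.151 width 12.1
tcp [ 470.5 -371.7  223.8] yaw 1.118 t 13.9 F [-0.  -0.4 -0.2] w 39.7 q6 -0.26
[2.3, 5.1, 4.5, 0.009, -0.007, -0.014] 
[2.3, 5.2, 4.5, 0.009, -0.007, -0.014]
```

View pics/w5.png

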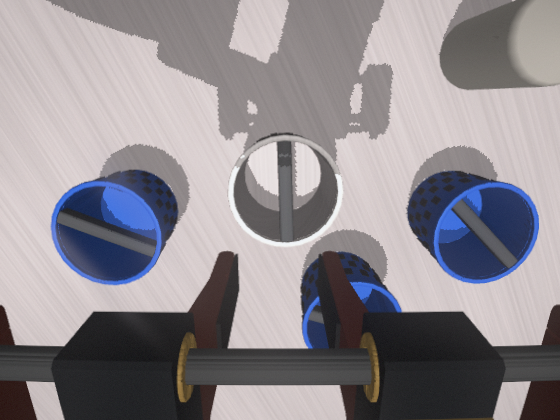

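The bare-steel basket is at (286,190), with the blue ones at (110,230), (350,310) and (475,220), and its bar axis at 66° matches the tool yaw. I'm descending.

Request:
move_arm(
  deltas=[
    [2, 5, 15, 0.009, -0.007, -0.016],
    [2, 5, 25, 0.009, -0.007, -0.016],
    [0, 0, 30, 0, 0, 0],
    [0, 0, 25, 0, 0, 0],
    [0, 0, 10, 0, 0, 0],
  ],
)

```text
t: 14.32
ee_pos: [484.9, -369.4, 120.8]
orientation: [2.624, 1.714, 0.005]
ft_force: [-1.5, 0.1, -0.5]
width: 39.4
```

```bash
python3 - <<'E'
from meas import *
plan([(481.5,-371.5,61,1.151,3)])
E
```

```text
tcp [ 484.9 -369.4  120.8] yaw 1.157 t 14.32 F [-1.5  0.1 -0.5] w 39.4 q6 -0.26
[-1.1, -0.9, 19.9, 0.003, 0.0, 0.002] 
[-1.1, -0.9, 19.9, 0.003, 0.0, 0.002] 
[-1.1, -0.8, 19.9, 0.003, 0.0, 0.002]
```

Request:
move_arm(
  deltas=[
    [-1, -1, 20, 0, 0, 0],
    [-1, -1, 18, 0, 0, 0],
    [0, 0, 10, 0, 0, 0],
    [0, 0, 3, 0, 0, 0],
    [0, 0, 0, 0, 0, 0],
  ],
)

```text
t: 14.73
ee_pos: [482.7, -364.9, 67.8]
orientation: [2.622, 1.725, 0.004]
ft_force: [-0.1, -0.3, -0.0]
width: 39.3
```

```bash
python3 - <<'E'
from meas import *
plan([(481.5,-371.5,61,1.151,1)])
E
```

```text
tcp [ 482.7 -364.9   67.8] yaw 1.164 t 14.73 F [-0.1 -0.3 -0. ] w 39.3 q6 -0.26
[-6.5, 1.4, 6.8, 0.004, -0.001, 0.013]
```

Request:
move_arm(
  deltas=[
    [-6, 1, 6, 0, 0, 0.012],
    [0, 0, 2, 0, 0, 0],
    [0, 0, 0, 0, 0, 0],
  ],
)

```text
t: 14.98
ee_pos: [482.9, -371.9, 62.0]
orientation: [2.629, 1.707, 0.007]
ft_force: [-0.2, 0.7, 0.4]
width: 39.5
```

Request:
move_arm(
  deltas=[
    [0, 0, 0, 0, 0, 0],
    [0, 0, 0, 0, 0, 0],
    [0, 0, 0, 0, 0, 0],
    [0, 0, 0, 0, 0, 0],
    [0, 0, 0, 0, 0, 0],
  ],
  hand=1,
)

```text
t: 15.4
ee_pos: [483.5, -373.1, 64.2]
orientation: [2.627, 1.704, 0.008]
ft_force: [-1.7, -0.6, -2.3]
width: 12.0
```

```bash
python3 - <<'E'
from meas import *
plan([(481.5,-371.5,61,1.151,1)])
E
```

```text
tcp [ 483.5 -373.1   64.2] yaw 1.151 t 15.4 F [-1.7 -0.6 -2.3] w 12.0 q6 -0.26
[0.6, -2.5, 3.2, 0.011, 0.001, 0.0]
```

Request:
move_arm(
  deltas=[
    [0, 0, -10, 0, 0, 0],
    [0, 0, -20, 0, 0, 0],
    [0, 0, -30, 0, 0, 0],
    [0, 0, -35, 0, 0, 0],
    [0, 0, -35, 0, 0, 0],
  ],
)

```text
t: 15.82
ee_pos: [476.8, -367.8, 190.5]
orientation: [-2.628, -1.704, 0.002]
ft_force: [0.2, -0.5, -2.3]
width: 11.5
```

```bash
python3 - <<'E'
from meas import *
plan([(571,-107,225,1.25,10)])
E
```

```text
tcp [ 476.8 -367.8  190.5] yaw 1.151 t 15.82 F [ 0.2 -0.5 -2.3] w 11.5 q6 -0.26
[27.7, -2.1, -3.3, -0.001, 0.0, -0.01] 
[27.7, -1.8, -3.3, -0.001, 0.0, -0.01] 
[27.7, -1.5, -3.3, -0.001, 0.0, -0.01] 
[27.7, -1.2, -3.4, -0.001, 0.0, -0.01] 
[27.7, -1.0, -3.4, -0.001, 0.0, -0.01] 
[27.7, -0.7, -3.4, -0.001, 0.0, -0.01] 
[27.7, -0.4, -3.4, -0.001, 0.0, -0.01] 
[27.7, -0.1, -3.4, -0.001, 0.0, -0.01] 
[27.7, 0.2, -3.4, -0.001, 0.0, -0.01] 
[27.7, 0.4, -3.4, -0.001, 0.0, -0.01]
```

Request:
move_arm(
  deltas=[
    [20, -2, -8, 0, 0, -0.01],
    [28, -2, -4, 0, 0, -0.01],
    [28, -1, -3, 0, 0, -0.01],
    [28, -1, -3, 0, 0, -0.01],
    [28, -1, -3, 0, 0, -0.01],
  ],
)

```text
t: 16.23
ee_pos: [524.7, -246.8, 225.2]
orientation: [2.592, 1.763, 0.006]
ft_force: [1.1, 0.5, -2.9]
width: 11.7
```

```bash
python3 - <<'E'
from meas import *
plan([(571,-107,225,1.25,6)])
E
```

```text
tcp [ 524.7 -246.8  225.2] yaw 1.195 t 16.23 F [ 1.1  0.5 -2.9] w 11.7 q6 -0.08
[24.5, -1.4, 0.0, 0.001, 0.0, -0.009] 
[24.5, -1.2, 0.0, 0.001, 0.0, -0.009] 
[24.5, -0.9, 0.0, 0.001, 0.0, -0.009] 
[24.5, -0.7, 0.0, 0.001, 0.0, -0.009] 
[24.5, -0.5, 0.0, 0.001, 0.0, -0.009] 
[24.6, -0.3, 0.0, 0.001, 0.0, -0.009]
```

Request:
move_arm(
  deltas=[
    [26, -1, 0, 0, 0, -0.009],
    [26, -1, 0, 0, 0, -0.009],
    [25, -1, 0, 0, 0, -0.009],
    [20, 0, 0, 0, 0, -0.009],
    [12, 0, 0, 0, 0, -0.009],
  ],
)

```text
t: 16.65
ee_pos: [561.3, -135.5, 229.0]
orientation: [2.546, 1.825, 0.009]
ft_force: [0.0, -0.7, -2.6]
width: 11.7
```

Request:
move_arm(
  deltas=[
    [0, 0, 0, 0, 0, 0],
    [0, 0, 0, 0, 0, 0],
  ],
)

```text
t: 16.82
ee_pos: [561.6, -133.1, 229.6]
orientation: [2.542, 1.831, 0.009]
ft_force: [0.1, -0.8, -2.7]
width: 11.6
```

```bash
python3 - <<'E'
from meas import *
snap('wrist','w6'); im=snap('scene','s6');im2=snap('top','top6')
cv2.imwrite('pics/s6c.png',cv2.resize(im['frame'][60:300,150:430,::-1],None,fx=2.5,fy=2.5))
plan([(571,-107,225,1.25,2)])
E
```

```text
tcp [ 561.4 -134.3  229.4] yaw 1.246 t 16.97 F [ 0.5  0.  -3.1] w 11.7 q6 0.07
[14.5, 0.2, 2.2, 0.005, 0.0, -0.002] 
[14.5, 0.2, 2.2, 0.005, 0.0, -0.002]
```

View pics/w6.png

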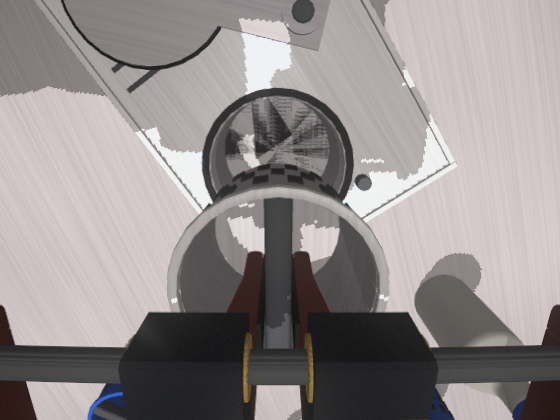

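View pics/s6c.png

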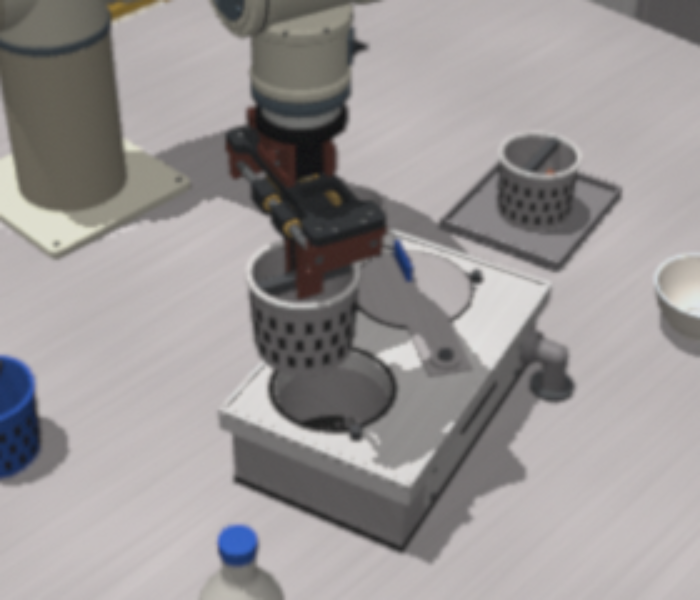

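The held basket hangs upright, with its rim at (278,290) in the wrist view. The well collar is at (278,157) and the well is empty. I'll measure the rim and collar in the same picture.

```bash
cat > rim.py <<'E'
from meas import *
from scipy.optimize import least_squares
def circR(Q,r,c0):
    s=least_squares(lambda c:np.hypot(Q[:,0]-c[0],Q[:,1]-c[1])-r,c0,loss='soft_l1',f_scale=1.5);return s.x,np.sqrt(np.mean(s.fun**2))
def rimcollar(tag,tcp,dz=20.6,save=None):
    im=load(tag);W=cloud(im);f=im['frame'].astype(int);v=np.arange(420)[:,None]*np.ones((1,560))
    z=W[...,2]; d=np.hypot(W[...,0]-tcp[0],W[...,1]-tcp[1])
    k=(abs(z-(tcp[2]+dz))<5)&(d>42)&(d<58)&(v<305)
    Q=W[k];print('rim n',len(Q),'z',np.percentile(Q[:,2],[10,50,90]).round(1))
    c,e=circR(Q[:,:2],48,tcp[:2]);c2,r2=fitcirc(Q[:,:2]);print(' rim c fixedR',c.round(1),e.round(2),'free',c2.round(1),r2.round(1))
    # plane fit for tilt
    A=np.c_[Q[:,:2]-c,np.ones(len(Q))];s=np.linalg.lstsq(A,Q[:,2],rcond=None)[0];print(' tilt',s.round(3))
    w=np.array([571.2,-107]);d2=np.hypot(W[...,0]-w[0],W[...,1]-w[1])
    k2=(d2>50)&(d2<66)&(f.sum(2)<150)&(abs(z-100)<6)&(v<240)
    if k2.sum()>50:
        Q=W[k2];c3,r3=fitcirc(Q[:,:2]);c4,e4=circR(Q[:,:2],57.5,w);print('collar n',len(Q),c3.round(1),r3.round(1),'fixedR',c4.round(1),e4.round(2))
    o=im['frame'].copy();o[k]=(255,0,0);o[k2]=(0,255,0)
    if save: cv2.imwrite(save,o[:,:,::-1])
E
python3 - <<'E'
from rim import *
rimcollar('w6',np.array([561.4,-134.3,229.4]),save='pics/w6k.png')
im=load('top1');W=cloud(im)
E
```

```text
rim n 4781 z [249.4 251.1 252. ]
 rim c fixedR [ 560.3 -134.7] 1.84 free [ 560.9 -132.8] 46.4
 tilt [6.0000e-03 1.2000e-02 2.5041e+02]
collar n 623 [ 570.9 -106.9] 58.2 fixedR [ 571.2 -106.1] 1.35
```

View pics/w6k.png

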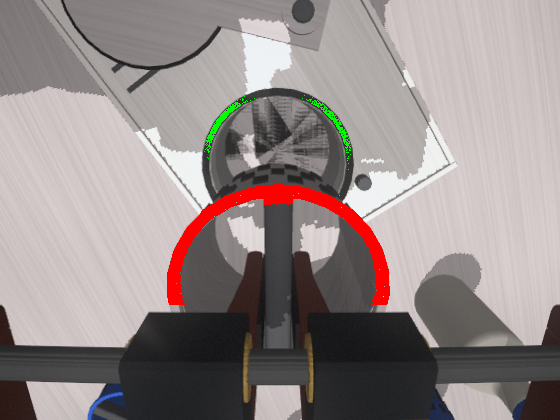

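Request:
move_arm(
  deltas=[
    [14, 0, 2, 0.005, 0, 0],
    [14, 0, 2, 0.004, 0, 0],
    [4, 0, 0, 0, 0, 0],
    [0, 0, 0, 0, 0, 0],
  ],
)

```text
t: 17.3
ee_pos: [571.7, -104.7, 224.8]
orientation: [2.556, 1.826, -0.0]
ft_force: [0.0, -0.1, -2.7]
width: 11.7
```

```bash
python3 - <<'E'
from rim import *
o,p,r=pose();snap('wrist','w7');rimcollar('w7',p)
plan([(572,-107,175,1.25,3)])
E
```

```text
rim n 4692 z [244.7 246.4 247.3]
 rim c fixedR [ 570.7 -106.2] 1.75 free [ 571.3 -104.3] 46.3
 tilt [-1.00000e-03  1.50000e-02  2.45673e+02]
collar n 789 [ 571.3 -106.2] 57.3 fixedR [ 571.2 -106.5] 1.32
tcp [ 571.6 -104.8  224.8] yaw 1.241 t 17.35 F [-0.2  0.1 -2.3] w 11.8 q6 0.13
[-0.6, 0.4, 16.6, 0.0, 0.0, -0.003] 
[-0.6, 0.4, 16.6, 0.0, 0.0, -0.003] 
[-0.6, 0.4, 16.6, 0.0, 0.0, -0.003]
```

Request:
move_arm(
  deltas=[
    [-1, 0, 12, 0, 0, 0],
    [-1, 0, 18, 0, 0, 0],
    [0, 0, 12, 0, 0, 0],
    [0, 0, 5, 0, 0, 0],
    [0, 0, 0, 0, 0, 0],
  ],
)

```text
t: 17.77
ee_pos: [570.8, -107.7, 174.1]
orientation: [2.554, 1.826, -0.0]
ft_force: [-0.6, 1.0, -2.2]
width: 12.1
```

```bash
python3 - <<'E'
from rim import *
plan([(571.9,-106.3,130,1.25,3)])
E
```

```text
tcp [ 570.8 -107.7  174.1] yaw 1.241 t 17.77 F [-0.6  1.  -2.2] w 12.1 q6 0.12
[0.6, 0.2, 14.7, 0.0, 0.0, -0.003] 
[0.6, 0.2, 14.7, 0.0, 0.0, -0.003] 
[0.6, 0.2, 14.7, 0.0, 0.0, -0.003]
```

Request:
move_arm(
  deltas=[
    [1, 0, 10, 0, 0, 0],
    [1, 0, 12, 0, 0, 0],
    [0, 0, 12, 0, 0, 0],
    [0, 0, 6, 0, 0, 0],
    [0, 0, 0, 0, 0, 0],
  ],
)

```text
t: 18.18
ee_pos: [572.0, -106.3, 130.8]
orientation: [2.554, 1.824, 0.001]
ft_force: [-0.2, -0.5, -3.1]
width: 11.9
```

```bash
python3 - <<'E'
from rim import *
o,p,r=pose();im=snap('wrist','w8');rimcollar('w8',p)
plan([(571.9,-106.3,95,1.25,3)])
E
```

```text
rim n 4675 z [150.6 152.3 153.2]
 rim c fixedR [ 570.9 -107.8] 1.74 free [ 571.6 -105.9] 46.3
 tilt [2.00000e-03 1.30000e-02 1.51613e+02]
collar n 2352 [ 570.9 -106.7] 57.9 fixedR [ 571.  -106.3] 1.46
tcp [ 572.1 -106.3  131.2] yaw 1.241 t 18.23 F [-0.5  0.3 -3.1] w 11.8 q6 0.13
[-0.0, -0.1, 12.1, 0.001, 0.0, -0.003] 
[-0.0, -0.1, 12.1, 0.001, 0.0, -0.003] 
[-0.0, -0.1, 12.1, 0.001, 0.0, -0.003]
```

View pics/w8.png

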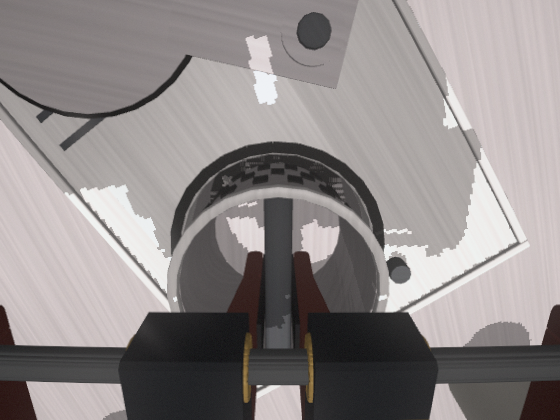

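The basket's foot is in the well with no contact force. The rim centre (571.3,-107) matches the collar centre (571,-106.6) to within about 1 mm. I'm continuing down.

Request:
move_arm(
  deltas=[
    [0, 0, 10, 0, 0, 0],
    [0, 0, 10, 0, 0, 0],
    [0, 0, 10, 0, 0, 0],
    [0, 0, 5, 0, 0, 0],
  ],
)

```text
t: 18.57
ee_pos: [574.3, -106.7, 95.6]
orientation: [2.551, 1.822, 0.007]
ft_force: [0.3, 0.7, -3.3]
width: 11.8
```

```bash
python3 - <<'E'
from rim import *
plan([(571.9,-106.3,76,1.25,2)])
E
```

```text
tcp [ 574.3 -106.7   95.6] yaw 1.241 t 18.57 F [ 0.3  0.7 -3.3] w 11.8 q6 0.13
[-0.2, -1.3, 9.8, 0.004, 0.0, -0.005] 
[-0.2, -1.3, 9.8, 0.004, 0.0, -0.005]
```

Request:
move_arm(
  deltas=[
    [0, -2, 6, 0, 0, 0],
    [0, -1, 5, 0, 0, 0],
    [0, 0, 3, 0, 0, 0],
  ],
)

```text
t: 18.82
ee_pos: [570.8, -105.6, 78.9]
orientation: [2.552, 1.823, 0.005]
ft_force: [-0.4, -0.0, -3.5]
width: 11.8
```

```bash
python3 - <<'E'
from rim import *
plan([(571.9,-106.3,74,1.25,1)])
E
```

```text
tcp [ 570.8 -105.6   78.9] yaw 1.241 t 18.82 F [-0.4 -0.  -3.5] w 11.8 q6 0.13
[-0.3, 1.2, 4.9, 0.006, 0.001, -0.009]
```

Request:
move_arm(
  deltas=[
    [0, 1, 2, 0, 0, 0],
    [0, 0, 2, 0, 0, 0],
  ],
)

```text
t: 18.98
ee_pos: [571.5, -105.9, 74.1]
orientation: [2.552, 1.823, 0.004]
ft_force: [-4.2, 3.6, 14.6]
width: 11.5
```

Request:
move_arm(
  deltas=[
    [0, 0, 2, 0, 0, 0],
    [0, 0, 1, 0, 0, 0],
  ],
)

```text
t: 19.15
ee_pos: [571.8, -105.9, 74.1]
orientation: [2.552, 1.823, 0.004]
ft_force: [-0.5, 0.7, -1.8]
width: 11.9
```

TCP is at 74.1, which matches the predicted seating height, and there was floor contact. I'm releasing.

Request:
move_arm(
  deltas=[
    [0, 0, 0, 0, 0, 0],
    [0, 0, 0, 0, 0, 0],
    [0, 0, 0, 0, 0, 0],
    [0, 0, 0, 0, 0, 0],
  ],
  hand=0.1,
)

```text
t: 19.48
ee_pos: [574.1, -106.4, 76.1]
orientation: [2.549, 1.821, 0.01]
ft_force: [-0.4, 0.0, -0.2]
width: 34.7
```

Request:
move_arm(
  deltas=[
    [0, 0, -10, 0, 0, 0],
    [0, 0, -25, 0, 0, 0],
    [0, 0, -35, 0, 0, 0],
    [0, 0, -40, 0, 0, 0],
    [0, 0, -40, 0, 0, 0],
  ],
)

```text
t: 19.9
ee_pos: [567.1, -104.8, 223.8]
orientation: [-2.552, -1.823, 0.01]
ft_force: [1.3, 0.5, 1.1]
width: 39.4
```

```bash
python3 - <<'E'
from rim import *
im=snap('wrist','w9');W=cloud(im);bar(W,(571,-107),86,100)
plan([])
d=np.hypot(W[...,0]-571,W[...,1]+107)
k=(d>44)&(d<51)&(W[...,2]>85)&(W[...,2]<101);Q=W[k];c,e=circR(Q[:,:2],47.5,(571,-107));print('rim',len(Q),c,e,np.median(Q[:,2]))
E
```

```text
bar n 1168 mean [ 571.3 -105.6   94.7] axis 71.0 rad 1.239 width 11.6
tcp [ 571.6 -105.7  232.6] yaw 1.241 t 19.95 F [3.  0.2 5.4] w 39.8 q6 0.13
rim 2663 [ 571.20448804 -105.77349387] 1.7316028662510041 95.38392819958119
```

View pics/w9.png

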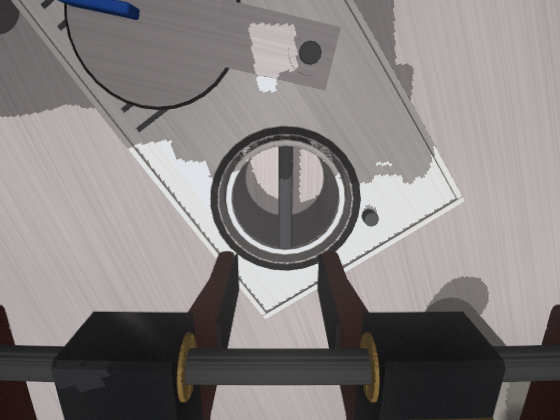

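The clean basket is seated and centred at (286,200), bar top 94.7 mm (same as the full one had). Next I locate the parked tab.

```bash
python3 - <<'E'
from rim import *
for tag in ('s6','top6','top2'):
    im=load(tag);W=cloud(im);hsv=cv2.cvtColor(im['frame'],cv2.COLOR_RGB2HSV);m=(hsv[...,0]>105)&(hsv[...,0]<130)&(hsv[...,1]>120)&(np.hypot(W[...,0]-498,W[...,1]-70)<60)&(W[...,2]>106)&(W[...,2]<132)
    T=W[m]
    if len(T)>5:
        c=T[:,:2].mean(0);d=c-pin;print(tag,len(T),T.mean(0).round(1),cv2.minAreaRect(T[:,:2].astype(np.float32)),'r',np.hypot(*d).round(1),'ang',np.degrees(np.arctan2(d[1],d[0])).round(1))
def arcB(a0,a1,n,lead=-5.4,r=148,z=113):
    out=[]
    for i in range(n+1):
        a=a0+(a1-a0)*i/max(n,1);th=np.radians(a+lead);out.append((*(pin+r*np.array([np.cos(th),np.sin(th)])),z,np.radians(a-90),1))
    return out
x,y,z,w,n=arcB(148.5,148.5,0,-14)[0];print(x,y,w)
plan([(x,y,200,w,9)])
E
cat >> arc.py <<'E'
def arcB(a0,a1,n,lead=-5.4,r=148,z=113):
    out=[]
    for i in range(n+1):
        a=a0+(a1-a0)*i/max(n,1);th=np.radians(a+lead);out.append((*(pin+r*np.array([np.cos(th),np.sin(th)])),z,np.radians(a-90),1))
    return out
def where():
    o,p,r=pose();d=p[:2]-pin;th=np.degrees(np.arctan2(d[1],d[0]))%360;print('r',np.hypot(*d).round(1),'th',th.round(1));return th
E
```

```text
s6 41 [502.1  65.3 120. ] ((500.6399841308594, 66.54930877685547), (4.424455642700195, 43.036529541015625), 58.07341003417969) r 141.3 ang 149.9
top6 34 [496.6  71.  124.2] ((496.8302001953125, 71.01434326171875), (6.060402870178223, 45.357242584228516), 59.73091125488281) r 148.9 ang 149.0
top2 37 [497.1  71.1 124. ] ((496.9359130859375, 71.19440460205078), (6.9540910720825195, 45.4033317565918), 57.37384796142578) r 148.5 ang 148.9
520.565428883622 99.96106647481888 1.0210176124166828
tcp [ 571.6 -105.7  232.6] yaw 1.241 t 19.95 F [3.  0.2 5.4] w 39.8 q6 0.13
[19.8, -12.8, 3.5, 0.001, 0.0, 0.024] 
[19.5, -13.3, 3.6, 0.001, 0.0, 0.024] 
[19.1, -13.7, 3.6, 0.001, 0.0, 0.024] 
[18.8, -14.2, 3.6, 0.001, 0.0, 0.024] 
[18.4, -14.6, 3.6, 0.001, 0.0, 0.024] 
[18.1, -15.1, 3.6, 0.001, 0.0, 0.024] 
[17.7, -15.5, 3.6, 0.001, 0.0, 0.024] 
[17.3, -16.0, 3.6, 0.001, 0.0, 0.024] 
[16.9, -16.4, 3.6, 0.001, 0.0, 0.024]
```

Request:
move_arm(
  deltas=[
    [20, -13, 3, 0, 0, 0.024],
    [20, -13, 3, 0, 0, 0.024],
    [20, -14, 3, 0, 0, 0.024],
    [20, -15, 3, 0, 0, 0.024],
    [19, -15, 3, 0, 0, 0.024],
  ],
  hand=1,
)

```text
t: 20.37
ee_pos: [549.1, 11.3, 227.6]
orientation: [2.656, 1.644, 0.029]
ft_force: [-0.4, 0.0, 0.0]
width: 9.5
```

```bash
python3 - <<'E'
from rim import *
plan([(520,99,185,1.02,5)])
E
```

```text
tcp [549.1  11.3 227.6] yaw 1.109 t 20.37 F [-0.4  0.   0. ] w 9.5 q6 0.47
[13.1, -13.2, 8.3, 0.005, -0.001, 0.018] 
[12.8, -13.4, 8.3, 0.005, -0.001, 0.018] 
[12.6, -13.6, 8.4, 0.005, -0.001, 0.018] 
[12.4, -13.8, 8.4, 0.005, -0.001, 0.018] 
[12.1, -14.0, 8.5, 0.005, -0.001, 0.018]
```

Request:
move_arm(
  deltas=[
    [14, -14, 9, 0.005, 0, 0.018],
    [14, -14, 9, 0.005, 0, 0.018],
    [13, -14, 9, 0.005, 0, 0.018],
    [12, -14, 9, 0.005, 0, 0.018],
    [6, -8, 6, 0.005, 0, 0.018],
  ],
)

```text
t: 20.78
ee_pos: [520.9, 100.1, 187.6]
orientation: [-2.743, -1.527, -0.02]
ft_force: [-0.2, 0.8, -0.5]
width: 0.4
```

```bash
python3 - <<'E'
from rim import *
im=snap('wrist','w10');where()
plan([(519.5,98.5,113,1.02,3)])
E
```

```text
r 149.0 th 134.5
tcp [520.  100.7 186.7] yaw 1.015 t 20.83 F [-0.7  1.3 -0.7] w 0.4 q6 0.72
[-1.0, 0.2, 24.6, 0.001, -0.004, -0.002] 
[-0.9, 0.2, 24.6, 0.001, -0.004, -0.002] 
[-0.8, 0.2, 24.6, 0.001, -0.004, -0.002]
```

View pics/w10.png

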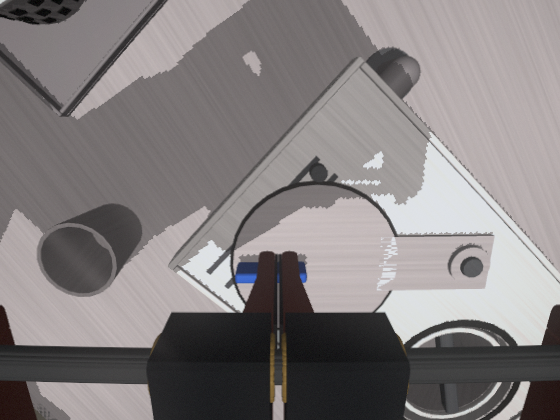

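The shut fingers are on the far side of the tab (240–305, 272), clear of the stud at (318,172). I'm lowering them and then sweeping the cover closed.

Request:
move_arm(
  deltas=[
    [-1, 0, 20, 0, 0, 0],
    [-1, 0, 22, 0, 0, 0],
    [0, 0, 15, 0, 0, 0],
    [0, 0, 4, 0, 0, 0],
    [0, 0, 0, 0, 0, 0],
  ],
)

```text
t: 21.25
ee_pos: [521.8, 100.0, 126.9]
orientation: [-2.741, -1.533, -0.026]
ft_force: [0.0, 0.4, -0.0]
width: 0.6
```

```bash
python3 - <<'E'
from rim import *
from arc import *
th=where()
plan(arcB(146,242.7,16)[:7])
E
```

```text
r 147.2 th 134.1
tcp [521.8 100.  126.9] yaw 1.02 t 21.25 F [ 0.   0.4 -0. ] w 0.6 q6 0.71
[-16.4, -4.1, 13.6, 0.007, -0.015, 0.043] 
[-15.6, -0.6, 0.0, 0.0, 0.0, -0.105] 
[-15.6, -0.6, 0.0, 0.0, 0.0, -0.105] 
[-15.6, -0.6, 0.0, 0.0, 0.0, -0.105] 
[-15.6, -0.6, 0.0, 0.0, 0.0, -0.105] 
[-15.6, -0.6, 0.0, 0.0, 0.0, -0.105] 
[-15.6, -0.6, -0.0, 0.0, 0.0, -0.105]
```

Request:
move_arm(
  deltas=[
    [0, 0, 11, 0, -0.01, 0],
    [0, 0, 3, 0, 0, 0],
    [0, 0, 0, 0, 0, 0],
  ],
)

```text
t: 21.5
ee_pos: [523.8, 99.6, 114.0]
orientation: [2.737, 1.53, 0.016]
ft_force: [-0.2, 0.1, 1.0]
width: 0.6
```

```bash
python3 - <<'E'
from rim import *
from arc import *
th=where()
plan(arcB(147,242.7,16)[:3])
E
```

```text
r 145.5 th 133.7
tcp [523.8  99.6 114. ] yaw 1.02 t 21.5 F [-0.2  0.1  1. ] w 0.6 q6 0.72
[-19.4, -6.3, 0.9, 0.01, -0.006, 0.025] 
[-15.4, -0.6, -0.0, 0.0, 0.0, -0.104] 
[-15.4, -0.6, 0.0, 0.0, 0.0, -0.104]
```

Request:
move_arm(
  deltas=[
    [-16, -4, 0, 0.005, -0.005, 0],
    [-15, -2, 0, 0, 0, -0.06],
    [-16, -1, 0, 0, 0, -0.1],
    [-16, -1, 0, 0, 0, -0.1],
  ],
)

```text
t: 21.83
ee_pos: [488.1, 48.0, 115.5]
orientation: [2.505, 1.885, 0.013]
ft_force: [1.7, 2.3, -1.4]
width: 0.6
```

```bash
python3 - <<'E'
from rim import *
from arc import *
th=where()
plan(arcB(th+5.4+6,242.7,12)[:6])
E
```

```text
r 146.4 th 158.5
tcp [488.1  48.  115.5] yaw 1.29 t 21.83 F [ 1.7  2.3 -1.4] w 0.6 q6 0.36
[-15.3, -2.3, 2.4, 0.01, -0.002, -0.105] 
[-15.6, -0.6, 0.0, 0.0, 0.0, -0.106] 
[-15.6, -0.6, -0.0, 0.0, 0.0, -0.106] 
[-15.6, -0.6, -0.0, 0.0, 0.0, -0.106] 
[-15.6, -0.6, 0.0, 0.0, 0.0, -0.106] 
[-15.6, -0.6, 0.0, 0.0, 0.0, -0.106]
```

Request:
move_arm(
  deltas=[
    [-16, -2, 2, 0.005, 0, -0.105],
    [-16, -1, 0, 0, 0, -0.105],
    [-16, -1, 0, 0, 0, -0.105],
    [-16, -1, 0, 0, 0, -0.105],
    [-16, -1, 0, 0, 0, -0.105],
  ],
)

```text
t: 22.25
ee_pos: [473.9, -34.3, 116.4]
orientation: [1.896, 2.497, 0.013]
ft_force: [1.9, 2.5, -0.9]
width: 0.5
```

```bash
python3 - <<'E'
from rim import *
from arc import *
th=where()
plan(arcB(th+5.4+6,242.7,6)[:6])
E
```

```text
r 153.1 th 190.8
tcp [473.9 -34.3 116.4] yaw 1.843 t 22.25 F [ 1.9  2.5 -0.9] w 0.5 q6 -0.38
[-15.9, 4.6, 3.4, 0.011, 0.001, -0.116] 
[-17.4, -0.6, -0.0, 0.0, 0.0, -0.118] 
[-17.4, -0.6, 0.0, 0.0, 0.0, -0.118] 
[-17.4, -0.6, 0.0, 0.0, 0.0, -0.118] 
[-17.4, -0.6, 0.0, 0.0, 0.0, -0.118] 
[-17.4, -0.6, 0.0, 0.0, 0.0, -0.118]
```

Request:
move_arm(
  deltas=[
    [-15, 4, 3, 0.005, 0, -0.105],
    [-15, 0, 0, 0.005, 0, -0.105],
    [-15, 0, 0, 0, 0, -0.105],
    [-15, 0, 0, 0, 0, -0.105],
    [-15, 0, 0, 0, 0, -0.1],
  ],
)

```text
t: 22.67
ee_pos: [506.2, -103.1, 115.1]
orientation: [-1.155, -2.916, 0.0]
ft_force: [0.2, 2.2, -0.9]
width: 0.4
```

```bash
python3 - <<'E'
from rim import *
from arc import *
th=where()
plan(arcB(th+5.4+3,242.7,2)[:6])
E
```

```text
r 153.1 th 219.5
tcp [ 506.2 -103.1  115.1] yaw 2.388 t 22.67 F [ 0.2  2.2 -0.9] w 0.4 q6 -1.04
[-8.4, 4.3, 2.1, -0.002, -0.005, -0.02] 
[-19.0, -0.6, -0.0, 0.0, 0.0, -0.129]  !!
[-19.0, -0.6, 0.0, 0.0, 0.0, -0.129]  !!
```

Request:
move_arm(
  deltas=[
    [-12, 3, 2, 0, 0, -0.06],
    [-12, 1, 0, 0, 0, -0.06],
    [-11, 0, 0, 0, 0, -0.06],
    [-7, 0, 0, 0, 0, -0.04],
  ],
)

```text
t: 23.0
ee_pos: [537.8, -129.7, 113.9]
orientation: [-0.807, -3.025, -0.001]
ft_force: [-0.0, 1.9, 0.2]
width: 0.7
```

```bash
python3 - <<'E'
from rim import *
from arc import *
th=where()
plan(arcB(242.7,242.7,0)[:6])
E
```

```text
r 151.3 th 235.1
tcp [ 537.8 -129.7  113.9] yaw 2.62 t 23.0 F [-0.   1.9  0.2] w 0.7 q6 -1.31
[-5.9, 2.9, 0.9, -0.002, -0.011, -0.045]
```

Request:
move_arm(
  deltas=[
    [-4, 1, 0, 0, -0.005, -0.02],
    [-4, 0, 0, 0, 0, -0.02],
    [-4, 0, 0, 0, 0, 0],
  ],
)

```text
t: 23.25
ee_pos: [540.9, -132.5, 113.8]
orientation: [-0.742, -3.03, -0.005]
ft_force: [-10.4, 9.5, 10.2]
width: 0.7
```

Request:
move_arm(
  deltas=[
    [-5, 0, 0, 0, 0, 0],
    [-5, 0, 0, 0, 0, 0],
  ],
)

```text
t: 23.42
ee_pos: [540.7, -132.7, 113.6]
orientation: [-0.74, -3.011, -0.011]
ft_force: [-11.8, 9.7, 13.2]
width: 0.4
```

```bash
python3 - <<'E'
from rim import *
from arc import *
th=where()
plan(arcB(242.7,242.7,0)[:6])
E
```

```text
r 152.2 th 236.7
tcp [ 540.7 -132.7  113.6] yaw 2.66 t 23.42 F [-11.8   9.7  13.2] w 0.4 q6 -1.36
[-2.1, 4.0, 0.5, -0.003, -0.042, -0.005]
```

The cover won't turn further: about 15 N and no motion, at the predicted closed angle. I'm backing off and checking.

Request:
move_arm(
  deltas=[
    [6, 0, 0, 0, 0, 0],
    [10, 0, 0, 0, 0, 0],
    [8, 0, -25, 0, 0, 0],
    [5, 0, -40, 0, 0, 0],
    [5, 0, -40, 0, 0, 0],
  ],
)

```text
t: 23.83
ee_pos: [504.4, -116.2, 215.7]
orientation: [-0.737, -2.994, -0.01]
ft_force: [2.2, 0.1, -0.0]
width: 0.2
```

Request:
move_arm(
  deltas=[
    [40, 0, -10, 0, 0, 0],
    [40, 0, -10, 0, 0, 0],
    [40, 0, 0, 0, 0, 0],
    [40, 0, 0, 0, 0, 0],
    [20, 0, 0, 0, 0, 0],
  ],
)

```text
t: 24.25
ee_pos: [347.0, -33.9, 252.6]
orientation: [-0.749, -3.017, -0.009]
ft_force: [0.7, -0.6, -0.1]
width: 0.7
```

```bash
python3 - <<'E'
from rim import *
from arc import *
where();plan([])
im=snap('top','top9');s=snap('scene','s9')
for tag in ('top9','s9'):
    i=load(tag);W=cloud(i);hsv=cv2.cvtColor(i['frame'],cv2.COLOR_RGB2HSV);m=(hsv[...,0]>105)&(hsv[...,0]<130)&(hsv[...,1]>120)&(np.hypot(W[...,0]-555,W[...,1]+137)<50)&(W[...,2]>106)&(W[...,2]<132)
    T=W[m];print(tag,len(T))
    if len(T)>5:
        c=T[:,:2].mean(0);d=c-pin;print(T.mean(0).round(1),'r',np.hypot(*d).round(1),'ang',(np.degrees(np.arctan2(d[1],d[0]))%360).round(1),cv2.minAreaRect(T[:,:2].astype(np.float32)))
cv2.imwrite('pics/top9c.png',cv2.resize(im['frame'][110:290,90:330,::-1],None,fx=3,fy=3,interpolation=cv2.INTER_CUBIC))
W=cloud(im);bar(W,(449,371),70,95)
def comp(name,lo,hi,box):
    u0,u1,v0,v1=box; S=W[v0:v1,u0:u1].reshape(-1,3); S=S[(S[:,2]>lo)&(S[:,2]<hi)]
    c,rad=cv2.minEnclosingCircle(S[:,:2].astype(np.float32));print(name,np.round(c,1),round(rad,1))
comp('bowl',40,75,(130,180,120,175));comp('cup',60,95,(190,230,245,280));comp('bottlecap',150,220,(345,395,125,165))
E
```

```text
r 278.7 th 185.8
tcp [347.  -33.9 252.6] yaw 2.655 t 24.25 F [ 0.7 -0.6 -0.1] w 0.7 q6 -1.23
top9 33
[ 555.7 -137.   122.5] r 148.2 ang 242.4 ((556.0874633789062, -136.47036743164062), (45.264808654785156, 4.967126369476318), 62.22349548339844)
s9 129
[ 558.4 -140.1  118.9] r 149.8 ang 243.9 ((557.6343994140625, -139.32472229003906), (45.54426193237305, 10.272525787353516), 64.24319458007812)
bar n 95 mean [449.1 370.4  86.7] axis 103.7 rad 1.81 width 12.3
bowl [715.8 329.8] 58.1
cup [355.9 149.7] 34.5
bottlecap [ 706.1 -344.4] 16.7
```

View pics/top9c.png

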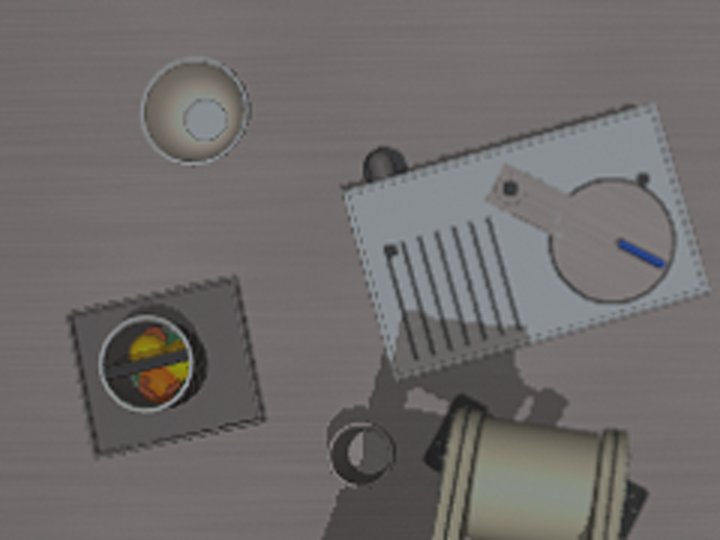

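View pics/s9.png

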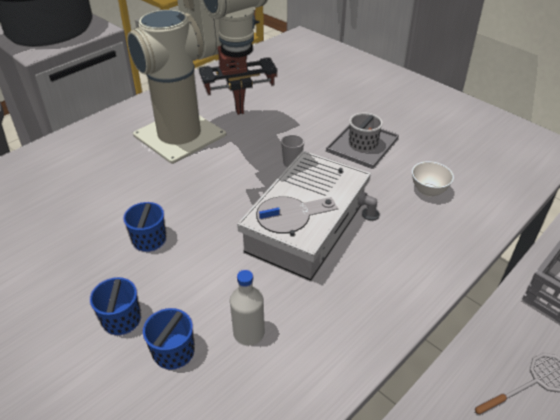

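The cover's disc (crop 612,240) covers the collar and touches its stud at (643,178). Its angle is 242.4° against an expected 242.7°. The full basket stands in the tray, the bystanders are unmoved and the arm is clear. I'm letting the arm settle, then handing in.

Request:
move_arm(
  deltas=[
    [0, 0, 0, 0, 0, 0],
    [0, 0, 0, 0, 0, 0],
    [0, 0, 0, 0, 0, 0],
    [0, 0, 0, 0, 0, 0],
    [0, 0, 0, 0, 0, 0],
  ],
)

```text
t: 24.77
ee_pos: [350.3, -35.3, 253.4]
orientation: [-0.749, -3.023, -0.009]
ft_force: [-0.2, 0.3, 1.0]
width: 0.6
```

```bash
python3 - <<'E'
from h import *
plan([]); print(ctrl.close_job())
E
```

```text
tcp [350.3 -35.3 253.4] yaw 2.656 t 24.77 F [-0.2  0.3  1. ] w 0.6 q6 -1.23
the job is handed in; nothing more can be done
None
```

I changed the basket and handed the job in at about 24.8 s. I pushed the cover open to its stop and stood the full basket in the drip tray by its crossbar. Then I lowered the bare-steel clean basket into the well and pushed the cover closed against its other stop.

What the last checks showed:
- **Cover:** it closed at 242.4° in the top view, against an expected 242.7°, a difference of about 0.005 rad. The scene view gave 243.9°, about 0.02 rad past the stop on paper, which I put down to its coarser calibration. Both are within the 0.06 rad allowed.
- **Clean basket:** its bar top measured 94.7 mm, which is seated height, and it was centred within about 1 mm of the well. I took this before closing the cover, because the cover hides it afterwards.
- **Full basket:** it stands upright about 3 mm from the tray centre. Its bar top read 87–89 mm, where 89 mm is seated.
- **Bystanders:** the bowl, bottle and cup all measured within 2 mm of where they started.
- **Robot:** it stood clear of everything, with forces of 1 N or less.

No check failed. The highest force reading I saw was about 43 N, at the open stop through the fingertips. The hand-in gave no verdict.

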